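Stand the monument models to dry and put away the varnish jars

TASK

Stand every paper monument model that lies on the bench upright on the plywood drying board, wholly on it and with its blue plaques facing the board's red front edge, and set every amber varnish jar upright on the low grey steel stand, wholly on it. Only once all the models are standing there, switch the fan on by pushing its red lever fully over to the far side and leave it on. Set things down gently, never tip a jar over, and leave the tape, brush, glue bottle and gold tin where they are.

Things in the scene. Friction and masses are not known exactly. Their poses are not given: they have to be found in the camera images.
- tower1: Rigid paper monument model, 147 mm tall, 180 g: base 56 x 56 mm, 16 mm high; shaft 30 x 30 mm to z = 80; square crown 44 x 44 mm, z = 80 to 112 (grip here); gold flame, 26 mm wide, to 147. Origin: centre of the base's underside; z runs up to the flame; blue plaques on shaft and crown mark its front, facing its own -x. Starts lying on its back (+x), plaques up.
- tower1_ahead (a point): Imaginary point straight ahead of tower1's shaft plaque: at (-80, 0, 53) mm in the tower's frame. Shows which way it faces.
- tower2: Rigid paper monument model, 147 mm tall, 180 g: base 56 x 56 mm, 16 mm high; shaft 30 x 30 mm to z = 80; square crown 44 x 44 mm, z = 80 to 112 (grip here); gold flame, 26 mm wide, to 147. Origin: centre of the base's underside; z runs up to the flame; blue plaques on shaft and crown mark its front, facing its own -x. Starts lying on its back (+x), plaques up.
- tower2_ahead (a point): Imaginary point straight ahead of tower2's shaft plaque: at (-80, 0, 53) mm in the tower's frame. Shows which way it faces.
- tower3: Rigid paper monument model, 147 mm tall, 180 g: base 56 x 56 mm, 16 mm high; shaft 30 x 30 mm to z = 80; square crown 44 x 44 mm, z = 80 to 112 (grip here); gold flame, 26 mm wide, to 147. Origin: centre of the base's underside; z runs up to the flame; blue plaques on shaft and crown mark its front, facing its own -x. Starts lying on its back (+x), plaques up.
- tower3_ahead (a point): Imaginary point straight ahead of tower3's shaft plaque: at (-80, 0, 53) mm in the tower's frame. Shows which way it faces.
- jar1: Closed amber glass varnish jar with a red cap, 64 mm in diameter, 62 mm high, about 280 g. Origin: centre of its underside; z up through the cap. It starts upright on the bench.
- jar2: Closed amber glass varnish jar with a yellow cap, 64 mm in diameter, 62 mm high, about 280 g. Origin: centre of its underside; z up through the cap. It starts upright on the bench.
- jar3: Closed amber glass varnish jar with a blue cap, 64 mm in diameter, 62 mm high, about 280 g. Origin: centre of its underside; z up through the cap. It starts upright on the bench.
- board: Fixed flat plywood drying board, 120 mm (its x) by 340 mm (its y), 12 mm thick. Its front is the long edge at its -x, on the side away from the robot, marked with a red stripe. Origin: centre of its underside, on the bench; top at z = 12 mm.
- jar_shelf: Fixed low flat grey steel stand, 150 mm (its x) by 300 mm (its y), flat top at z = 18 mm. Origin: centre of its footprint on the bench.
- fan_switch_base: Grey block of the fan's switch on the bench, fixed, origin at the centre of its underside; its x is the direction in which the red lever is pushed to switch on (away from the robot).
- fan_switch (a joint): Angle of the red lever, 80 mm long: 0 = leaning fully to the robot's side (off), 1.0 rad = fully over to the far side (on). It stays where it is left.
- fan_switch_tip (a point): Tip of the red fan lever.
- tape: Roll of yellow tape lying flat, 80 mm across, 24 mm high; not part of the job, stays where it is. Origin near its underside.
- brush: Paint brush lying on the bench, 170 mm long; not part of the job, stays where it is. Origin near its underside.
- glue_bottle: Red glue bottle with a white cap, 56 mm across, 140 mm high; not part of the job, stays where it is. Origin near its underside.
- gold_tin: Gold paint tin, 70 mm across, 70 mm high; not part of the job, stays where it is. Origin near its underside.
Not all that is in view belongs to the job. What is shaped like the tower3 but green is not meant.

How it is judged:
By the outcome, as a careful person would: the job done as asked, in the order asked, and still so for the second after the job is handed in, with the robot touching nothing.
Of tower1, tower2, tower3 only 2 to 3 are there at a start; the rules pass over those that are not, and their reading is None.
Of jar1, jar2, jar3 only 2 to 3 are there at a start; the rules pass over those that are not, and their reading is None.
At some moment in a run one of jar1, jar2, jar3 may be knocked a few centimetres aside while the robot is not near it.
It also fails if it takes over 210 s, if anything falls off the work surface, if the arm or the gripper's body presses on something with over 40 N, if the wrist force passes 120 N, or if a joint passes its speed limit or range.

ROBOT

A 6-joint arm with a two-finger parallel gripper is mounted at the origin on the work surface. World frame = base frame: x ahead of the robot, y to its left, z up, the work surface at z = 0. Lengths are in m, angles in degrees, forces in N, time in s.
With the tool pointing down it reaches from about 0.375 to 0.9 m from the base axis. Payload 3.1 kg.
Tool frame: the origin (TCP) lies at the very end of the fingers, on their centre line; the grasp point (between the pads) lies 19 mm behind it (bot.tcp_to_grasp is the distance from the TCP to the grasp point, in m); z points along the fingers, y is the line along which they close (so a half turn about z gives the same grasp; the last joint's range is limited). The gripper opens to 87 mm and grips with 3 to 60 N. Pads are 19 mm wide; open, the fingers measure 117 mm over their backs; the gripper's body (75 mm by 190 mm) begins 51 mm behind the grasp point.
Start: joints at [-76.69, 30.224, 82.088, -0, 67.689, -10.227], TCP at [0.25, -0.573, 0.223] pointing down, gripper open.
Joint ranges: [-176.69, 176.69], [-43.24, 126.21], [12.49, 139.97], [-82, 262], [0, 151.66], [-163.58, 163.58]. Speed limits (degrees/s): [159.86, 159.86, 180, 180, 180, 180].

INTERFACE

Orientations are given as a 3x3 rotation matrix whose columns are the frame's x, y, z axes.
In Python, from rig import telemetry, capture, camera_info, job, bot gives the robot as it stands. The module is installed in compiled form; this text tells all that it offers.
- The arm moves only by the tool carry_out, never from a script. Its argument "deltas" is a list that holds one entry, the list of rows, each a list of 7 numbers: the shift along the tool's x, y, z scaled (see below), then the turn, a rotation vector about the tool's x, y, z scaled (see below), then the closure, from -1 (fully open) to 1 (shut). In form: [[[dx, dy, dz, ax, ay, az, claw], ...]]. A call has exactly 10 rows; each row is the pose to reach, as a shift and turn from the pose commanded when the call began, along the tool's axes at that moment, turning the shorter way round; what a row does not reach only later rows make up. The controller multiplies each number of a shift by 15 cm and each number of a turn by 360 degrees. A row lasts 1/12 s, in which the tool goes at most 41.7 mm and 7.16 degrees, less where a joint would pass 70% of its speed; a pose out of reach is approached as far as the arm can. A call with a number of a shift or a turn outside -1 to 1 is refused whole. A call with a gripper value outside its range is refused whole. The fingers move at their own pace and stop on an object; the grip force is fixed at half the most. Time passes only in rows, so rows that repeat a pose let the fingers close, or fill a call up. It gives the time, the measured TCP pose, the force, the opening and the grip force at its end, in the units of the state.
- telemetry.read_state(): the state, without advancing time (a new reading comes with each control period).
- capture(name): name is "side" or "top" or "wrist"; returns the picture (480x640x3 uint8, red, green, blue); there is no depth.
- camera_info(name): a dict with "mtx" (3x3 intrinsics, pixels), "k1" (the pictures are not rectified: a ray, as slopes to the right and down, at radius r is drawn at 1 + k1 r^2 times it, then the intrinsics apply), "cam_to_world" (4x4, takes a point from camera to world coordinates); the wrist camera has in their place "T_tool_cam" (4x4, takes a point from camera to tool coordinates, whose origin is the TCP and whose axes are the flange's). Camera axes: x right, y down, z forward; pixel columns grow to the right and rows downward; lengths in m; the calibration is good to about 2 mm. A picture is of the moment at which its call begins: read the wrist's pose just before it. camera_info takes no time and is no camera call.
- job.hand_in(): hands the job in; it is judged then, once.
The state is a dict: "time_s": time; "joint_positions": joint angles; "qvel": joint speeds; "tau": joint torques, N m; "position": TCP position; "tcp_rot": TCP orientation; "force": force on the tool from outside, world axes, zero at the start; "moment": the same for the moment, N m; "opening": opening from 0.0 (shut) to 1.0 (fully open); "grasp_force": force on a finger pad.
Only numpy, scipy, OpenCV 4.12 (cv2) and the standard library are available. Lean on these libraries where they do the work, as an engineer would, in place of code of your own. Each camera call takes 0.05 s, during which the arm holds its last target. There are 200 camera calls.

## Working session

There is one attempt and no reset: what is moved stays moved. The work goes in short steps, Python scripts to look and compute and a tool call to move; the robot and the scene stay as the last step left them, time stands still between calls to the robot, and variables do not carry over. Pictures are saved under pics/ and viewed, at most 14 in all, crops included, and the job is handed in when it is done.

Besides the shell and the picture viewer there is one more tool, called after ">>>" as name([rows], argument=value, ...), one row to a line, values as JSON. carry_out: Moves the arm, as the interface text tells. Its arguments: {"type":"object","properties":{"deltas":{"type":"array","items":{"type":"array","items":{"type":"array","items":{"type":"number"}}}}},"required":["deltas"]}

```bash
mkdir -p pics; python3 - <<'E'
from rig import telemetry, capture, camera_info, job, bot
import cv2, numpy as np
np.set_printoptions(precision=4,suppress=True)
for n in ["top","side"]:
    cv2.imwrite(f"pics/{n}0.png",capture(n)[:,:,::-1])
    print(n,camera_info(n))
print(camera_info("wrist"))
s=telemetry.read_state();print(s, bot.tcp_to_grasp)
E
```

```text
top {'mtx': array([[549.2288,   0.    , 327.6253],
       [  0.    , 549.2288, 236.283 ],
       [  0.    ,   0.    ,   1.    ]]), 'k1': 0.058492370723578546, 'cam_to_world': array([[ 0.0092, -0.981 ,  0.1937,  0.2397],
       [-0.9999, -0.011 , -0.0081, -0.0024],
       [ 0.0101, -0.1936, -0.981 ,  1.3432],
       [ 0.    ,  0.    ,  0.    ,  1.    ]])}
side {'mtx': array([[467.6965,   0.    , 321.2704],
       [  0.    , 467.6965, 239.8297],
       [  0.    ,   0.    ,   1.    ]]), 'k1': -0.04746904620524016, 'cam_to_world': array([[-0.8584, -0.3539,  0.3713,  0.1235],
       [-0.5129,  0.5924, -0.6212,  0.5947],
       [-0.0002, -0.7237, -0.6901,  0.7678],
       [ 0.    ,  0.    ,  0.    ,  1.    ]])}
{'mtx': array([[367.7449,   0.    , 317.8713],
       [  0.    , 367.7449, 238.7414],
       [  0.    ,   0.    ,   1.    ]]), 'k1': -0.06569902618927624, 'T_tool_cam': array([[-0.0005, -0.9632, -0.2689,  0.0728],
       [ 1.    , -0.0003, -0.0007,  0.0005],
       [ 0.0006, -0.2689,  0.9632, -0.1628],
       [ 0.    ,  0.    ,  0.    ,  1.    ]])}
{'time_s': 0.1, 'joint_positions': array([-76.6896,  30.2733,  82.1476,  -0.0003,  67.6921, -10.2279]), 'qvel': array([ 0.0332, -0.0849, -0.1572,  0.0476, -0.0374, -0.0358]), 'tau': array([  0.0001, -44.0984, -17.7151,   0.0636,   0.0534,  -0.    ]), 'position': array([ 0.2495, -0.5723,  0.2217]), 'tcp_rot': array([[ 0.9168,  0.3994, -0.0005],
       [ 0.3994, -0.9168,  0.0019],
       [ 0.0003, -0.0019, -1.    ]]), 'force': array([ 0.4279, -0.4531,  0.0242]), 'moment': array([0.0018, 0.0044, 0.0157]), 'grasp_force': 0.0, 'opening': 1.001318318603162} 0.0187
```

View pics/top0.png

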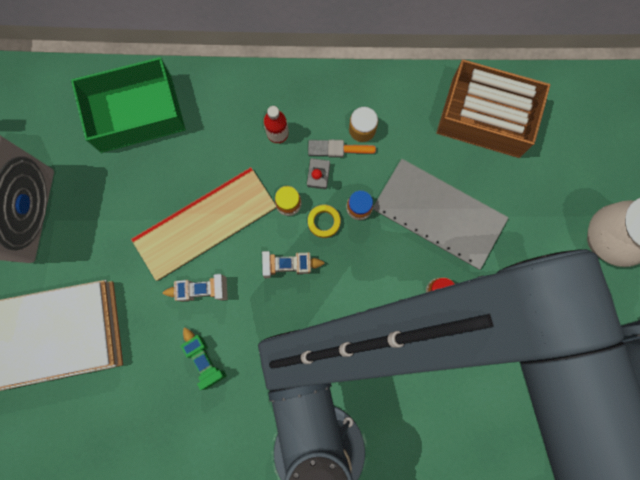

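View pics/side0.png

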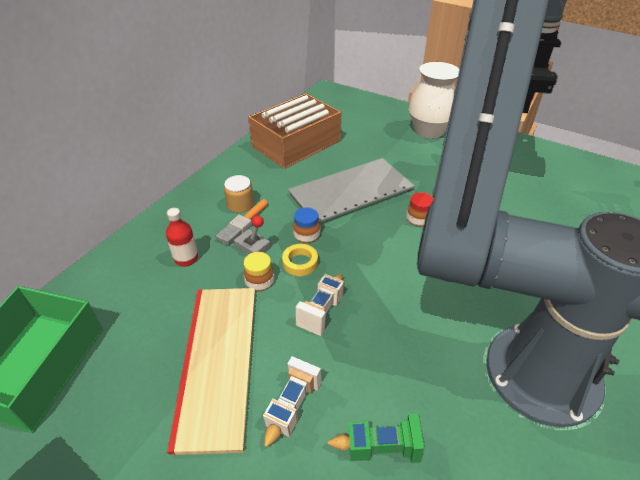

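The top view shows the board at (205,225) and two cream towers, one at (195,288) with its base on the right and one at (292,263) with its base on the left. The jars are yellow (287,200), blue (360,205) and red (442,288). The stand is at (440,213) and the lever at (317,174). The green decoy is at (200,360). The arm may be hiding more, so I'll enlarge the view.

```bash
cat > h.py <<'E'
import numpy as np, cv2, json, os
from scipy.spatial.transform import Rotation as R
np.set_printoptions(precision=4,suppress=True)
from rig import telemetry, capture, camera_info, job, bot
def snap(n,f):
    im=capture(n)[:,:,::-1].copy(); cv2.imwrite(f"pics/{f}.png",im); return im
def cam(n):
    c=camera_info(n)
    if n=="wrist":
        s=telemetry.read_state();T=np.eye(4);T[:3,:3]=s["tcp_rot"];T[:3,3]=s["position"];M=T@c["T_tool_cam"]
    else: M=c["cam_to_world"]
    return c["mtx"],np.array([c["k1"],0,0,0.]),M
def ray(n,px):
    K,d,M=cam(n); u=cv2.undistortPoints(np.array(px,float).reshape(-1,1,2),K,d)[:,0]
    return M[:3,3],np.c_[u,np.ones(len(u))]@M[:3,:3].T
def at(n,px,z):
    o,r=ray(n,px); return o+r*((np.asarray(z)-o[2])/r[:,2])[:,None]
def proj(n,P):
    K,d,M=cam(n);W=np.linalg.inv(M);return cv2.projectPoints(np.array(P,float).reshape(-1,1,3),cv2.Rodrigues(W[:3,:3])[0],W[:3,3],K,d)[0][:,0]
def tri(pa,pb):
    a,r=ray("top",[pa]);b,q=ray("side",[pb]);r=r[0];q=q[0]
    t=np.linalg.lstsq(np.c_[r,-q],b-a,rcond=None)[0];A=a+t[0]*r;B=b+t[1]*q
    return (A+B)/2,np.linalg.norm(A-B)
# commanded pose
def cmd():
    if os.path.exists("cmd.json"): d=json.load(open("cmd.json"));return np.array(d["p"]),np.array(d["R"])
    return np.array([.25,-.573,.223]),telemetry.read_state()["tcp_rot"]
def setcmd(p,Rm): json.dump({"p":list(map(float,p)),"R":np.array(Rm).tolist()},open("cmd.json","w"))
def delta(p,Rm):
    """one row (6 numbers) from commanded pose to the wanted one; also stores the rounded result as commanded"""
    p0,R0=cmd(); s=R0.T@(np.array(p)-p0)/.15; a=R.from_matrix(R0.T@Rm).as_rotvec()/(2*np.pi)
    s=s.round(3);a=a.round(4)
    setcmd(p0+R0@s*.15,R0@R.from_rotvec(a*2*np.pi).as_matrix())
    return s,a
def down(deg):  # tool down, closing axis (tool y) at world azimuth deg
    y=np.array([np.cos(np.radians(deg)),np.sin(np.radians(deg)),0]);z=np.array([0,0,-1.]);return np.c_[np.cross(y,z),y,z]
E
python3 - <<'E'
import cv2
im=cv2.imread("pics/top0.png")[140:320,120:390]
im=cv2.resize(im,None,fx=2.96,fy=2.96,interpolation=cv2.INTER_CUBIC)
cv2.imwrite("pics/c1.png",im);print(im.shape)
im=cv2.imread("pics/side0.png")[170:460,150:440]
cv2.imwrite("pics/c2.png",cv2.resize(im,None,fx=2.05,fy=2.05,interpolation=cv2.INTER_CUBIC))
E
```

```text
(533, 799, 3)
```

View pics/c1.png

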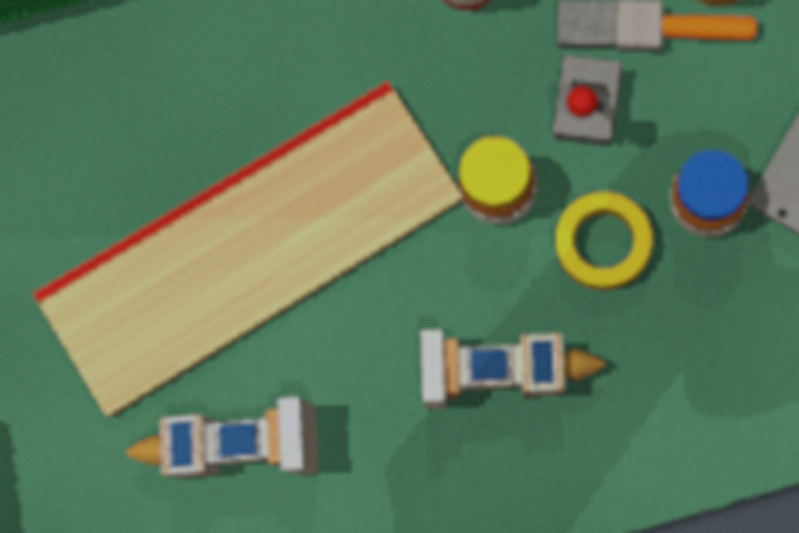

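The enlarged crop shows board corners at crop pixels (390,85), (460,195), (108,415) and (36,297), the tower plaques in blue, and the lever tip at (583,100). I'll measure by segmentation.

```bash
python3 - <<'E'
from h import *
f=lambda l:[(x/2.96+120-.33,y/2.96+140-.33) for x,y in l]
B=at("top",f([(390,85),(460,195),(108,415),(36,297)]),.012);print("board",B,np.linalg.norm(B-np.roll(B,-1,0),axis=1),B.mean(0))
im=cv2.imread("pics/top0.png");hsv=cv2.cvtColor(im,cv2.COLOR_BGR2HSV)
def blobs(lo,hi,mn=15):
    n,l,st,c=cv2.connectedComponentsWithStats(cv2.inRange(hsv,lo,hi));return [(c[i].round(1),st[i]) for i in range(1,n) if st[i,4]>=mn]
for nm,lo,hi in [("blue",(100,110,50),(125,255,255)),("yel",(25,150,120),(33,255,255)),("red",(0,190,90),(5,255,255)),("gold",(10,120,60),(20,220,255))]:
    for c,s in blobs(lo,hi): print(nm,c,s)
T=at("top",f([(181,443),(240,439),(543,362),(490,365)]),[.045,.041,.045,.041])
print("tower pts",T); print("len(43)",np.linalg.norm(T[0]-T[1]),np.linalg.norm(T[2]-T[3]))
print("corners A",at("top",f([(162,418),(203,416),(205,471),(164,475)]),.045));print("corners B",at("top",f([(524,336),(562,333),(565,390),(525,390)]),.045))
print("shelf (401,160)(507,218)(482,268)(373,207)",at("top",[(402,161),(507,218),(482,268),(374,208)],.018))
print("jar caps",at("top",[(287.5,197.5),(360.5,202.5),(442,284)],.062))
print("lever",tri((316.6,173.5),(258,221)),"sw base",at("top",f([(568,55),(620,62),(610,140),(555,135)]),.03))
print("glue cap, tin",at("top",[(274,111),(364,117)],[.14,.07]), "tape",at("top",f([(604,240)]),.024))
E
```

```text
board [[0.675  0.1804 0.012 ]
 [0.5792 0.1183 0.012 ]
 [0.3908 0.3989 0.012 ]
 [0.4879 0.4643 0.012 ]] [0.1142 0.338  0.1171 0.34  ] [0.5332 0.2905 0.012 ]
blue [360.5 201.7] [349 191  24  23 431]
blue [ 22.  203.7] [ 15 194  15  20 243]
blue [302.9 261.8] [300 256   6  13  68]
blue [284.9 263. ] [280 259  11   9  98]
blue [180.9 289.4] [178 283   6  14  73]
blue [199.9 288.2] [195 284  11  10 103]
blue [191.5 345.9] [185 340  14  13  90]
blue [201.3 362.4] [195 355  14  16 130]
yel [286.6 197.4] [275 186  24  24 433]
yel [323.4 220.6] [308 205  32  32 501]
red [274.9 123.2] [264 113  22  20 261]
red [190.2 205.3] [133 169 118  72 287]
red [316.5 173.6] [312 169  10  10  69]
red [441.1 283.2] [432 279  22  11 145]
gold [489.2 115.4] [ 437   60  113   97 4103]
gold [360.9 134.1] [350 123  26  18 209]
gold [359.7 148.7] [344 145  32   9 246]
gold [199.5 201.9] [188 195  24  15  24]
gold [289.4 208. ] [276 198  25  15  81]
gold [358.  213.7] [348 206  23  12  60]
gold [272.1 264.9] [271 255   4  19  54]
gold [315.8 262.7] [311 258  13  10  91]
gold [430.1 286. ] [428 280   7  11  23]
go
[... 367 characters left out ...]
 0.045 ]
 [0.3433 0.31   0.045 ]
 [0.3399 0.3419 0.045 ]]
corners B [[0.454  0.0604 0.045 ]
 [0.4568 0.0298 0.045 ]
 [0.4104 0.0266 0.045 ]
 [0.4101 0.0587 0.045 ]]
shelf (401,160)(507,218)(482,268)(373,207) [[ 0.6973 -0.1995  0.018 ]
 [ 0.5523 -0.4558  0.018 ]
 [ 0.4271 -0.3888  0.018 ]
 [ 0.5743 -0.128   0.018 ]]
jar caps [[ 0.5868  0.0845  0.062 ]
 [ 0.5764 -0.0914  0.062 ]
 [ 0.3821 -0.2813  0.062 ]]
lever (array([0.6333, 0.0136, 0.1001]), np.float64(0.005166269420583596)) sw base [[ 0.6976  0.0287  0.03  ]
 [ 0.692  -0.0153  0.03  ]
 [ 0.6236 -0.0075  0.03  ]
 [ 0.6274  0.0386  0.03  ]]
glue cap, tin [[ 0.773   0.1151  0.14  ]
 [ 0.7915 -0.0998  0.07  ]] tape [[ 0.539  -0.0034  0.024 ]]
```

View pics/c2.png

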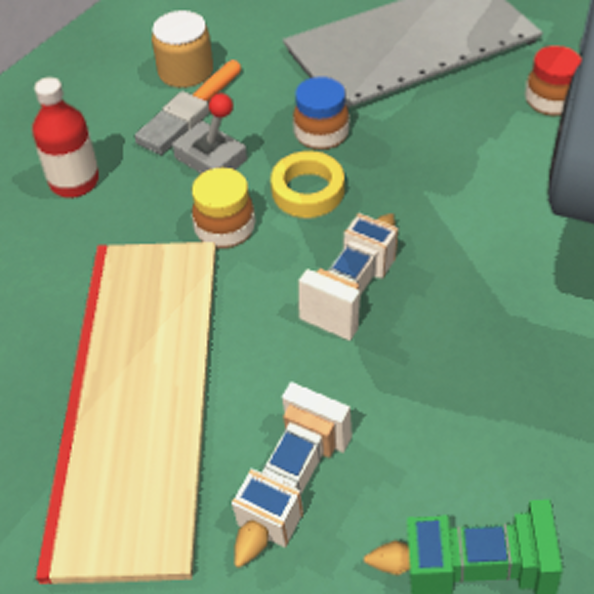

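>>> carry_out([
  [[0.09,-0.06,-0.07,0.006,0.005,0.01,-1],[0.18,-0.12,-0.14,0.012,0.01,0.02,-1],[0.27,-0.18,-0.21,0.018,0.015,0.03,-1],[0.36,-0.24,-0.28,0.024,0.02,0.04,-1],[0.45,-0.3,-0.35,0.03,0.025,0.05,-1],[0.54,-0.36,-0.42,0.036,0.03,0.06,-1],[0.63,-0.42,-0.49,0.042,0.035,0.07,-1],[0.72,-0.48,-0.56,0.048,0.04,0.08,-1],[0.81,-0.54,-0.63,0.054,0.045,0.09,-1],[0.9,-0.6,-0.7,0.06,0.05,0.1,-1]],
])

```text
time_s: 0.93
position: [0.3378, -0.4358, 0.3277]
tcp_rot: [[0.949, -0.17, 0.265], [-0.266, -0.884, 0.384], [0.169, -0.435, -0.885]]
force: [1.1, -0.2, -0.5]
opening: 0.997
grasp_force: 0.0
```

```bash
cat > log.py <<'E'
import pickle,os
from rig import telemetry
L=pickle.load(open("log.pkl","rb")) if os.path.exists("log.pkl") else []
s=telemetry.read_state();L.append(s);pickle.dump(L,open("log.pkl","wb"))
print(s["time_s"],s["joint_positions"].round(3),s["position"].round(4),s["tcp_rot"].round(3).tolist(),s["qvel"].round(1))
E
python3 log.py
```

```text
0.9333 [-75.577  25.075  79.487  20.682  94.213  25.89 ] [ 0.3378 -0.4358  0.3277] [[0.949, -0.17, 0.265], [-0.266, -0.884, 0.384], [0.169, -0.435, -0.885]] [-0.6 -8.6  6.8 30.1 16.9 44.7]
```

>>> carry_out([
  [[0.05,-0.1,0.01,-0.012,0.006,0.01,-1],[0.1,-0.2,0.02,-0.024,0.012,0.02,-1],[0.15,-0.3,0.03,-0.036,0.018,0.03,-1],[0.2,-0.4,0.04,-0.048,0.024,0.04,-1],[0.25,-0.5,0.05,-0.06,0.03,0.05,-1],[0.3,-0.6,0.06,-0.072,0.036,0.06,-1],[0.35,-0.7,0.08,-0.084,0.042,0.07,-1],[0.38,-0.82,0.1,-0.1,0.05,0.08,-1],[0.38,-0.82,0.1,-0.1,0.05,0.08,-1],[0.38,-0.82,0.1,-0.1,0.05,0.08,-1]],
])

```text
time_s: 1.77
position: [0.4167, -0.3335, 0.377]
tcp_rot: [[0.626, -0.748, 0.22], [-0.689, -0.662, -0.295], [0.367, 0.033, -0.93]]
force: [-0.6, 1.2, -0.2]
opening: 0.999
grasp_force: 0.0
```

```bash
python3 log.py
```

```text
1.7667 [-49.962   5.352  97.533  -1.479  55.564  88.777] [ 0.4167 -0.3335  0.377 ] [[0.626, -0.748, 0.22], [-0.689, -0.662, -0.295], [0.367, 0.033, -0.93]] [-3.3  1.8 -1.7  1.8  0.7 -5. ]
```

>>> carry_out([
  [[0.0,-0.1,-0.05,0.01,0.01,-0.015,-1],[0.0,-0.2,-0.1,0.02,0.02,-0.03,-1],[0.0,-0.3,-0.15,0.03,0.03,-0.045,-1],[0.0,-0.4,-0.2,0.04,0.04,-0.06,-1],[0.0,-0.5,-0.25,0.05,0.05,-0.075,-1],[0.0,-0.6,-0.3,0.06,0.06,-0.09,-1],[0.0,-0.7,-0.35,0.07,0.07,-0.1,-1],[0.0,-0.8,-0.4,0.08,0.08,-0.1,-1],[0.0,-0.8,-0.4,0.08,0.08,-0.1,-1],[0.0,-0.8,-0.4,0.08,0.08,-0.1,-1]],
])

```text
time_s: 2.6
position: [0.4922, -0.2412, 0.4276]
tcp_rot: [[0.626, -0.058, 0.778], [-0.038, -0.998, -0.043], [0.779, -0.003, -0.627]]
force: [0.5, -0.6, -0.8]
opening: 1.0
grasp_force: 0.0
```

```bash
python3 log.py
```

```text
2.6 [-60.782  -0.431 110.749  56.017  52.459   3.439] [ 0.4922 -0.2412  0.4276] [[0.626, -0.058, 0.778], [-0.038, -0.998, -0.043], [0.779, -0.003, -0.627]] [ 1.2 -0.5 -1.8 -4.1 -1.5  5.7]
```

```bash
cat > kin.py <<'E'
import numpy as np,pickle
from scipy.spatial.transform import Rotation as R
from scipy.optimize import least_squares
e=lambda ax,a:R.from_euler(ax,a,degrees=True).as_matrix()
LO=np.array([-176.69,-43.24,12.49,-82,0,-163.58]);HI=np.array([176.69,126.21,139.97,262,151.66,163.58])
def fk(q,k):
    a1,off,d1,L2x,L2,a3,L3,L6=k
    A=e("z",q[0]);B=e("y",q[1]);C=e("y",q[1]+q[2]);W=A@C@e("z",q[3])@e("y",q[4])@e("z",q[5]+90)
    p=A@(np.array([a1,off,d1])+B@[L2x,0,L2]+C@[a3,0,L3])+W@[0,0,L6]
    return p,W
def ik(p,Rm,k,seeds=None):
    best=[]
    az=np.degrees(np.arctan2(p[1],p[0]))
    for j1 in (az-60,az-10,az+40):
      for j4 in (0,60,-60,120,200):
        for j6 in (-120,-60,0,60,120):
          q0=np.clip([j1,20,90,j4,70,j6],LO+1,HI-1)
          def f(q):
            P,W=fk(q,k);return np.r_[(P-p)*5,(W-Rm).ravel()]
          r=least_squares(f,q0,bounds=(LO,HI),x_scale=50,max_nfev=40)
          if r.cost<1e-7 and not any(np.abs(r.x-b).max()<2 for b in best): best.append(r.x)
    return best
E
python3 - <<'E'
from kin import *
L=pickle.load(open("log.pkl","rb"))
D=[(np.array([-76.69,30.224,82.088,0,67.689,-10.227]),np.array([.25,-.573,.223]),None)]+[(s["joint_positions"],s["position"],s["tcp_rot"]) for s in L]
for q,p,Rm in D[1:]: print(np.abs(fk(q,np.zeros(8))[1]-Rm).max())
f=lambda k:np.concatenate([fk(q,k)[0]-p for q,p,_ in D])
r=least_squares(lambda k:np.r_[f(k),1e-5*(k-[0,.1,.3,0,.4,0,.4,.25])],[0,.1,.3,0,.4,0,.4,.25]);print(r.x.round(4),f(r.x).round(4))
E
```

```text
6.661338147750939e-16
5.551115123125783e-16
3.3306690738754696e-16
[ 2.300e-03  1.112e-01  2.735e-01 -3.000e-04  5.877e-01  1.140e-01
  3.897e-01  3.052e-01] [-0.0002 -0.     -0.0001  0.0001 -0.0001  0.0001  0.0001  0.0002 -0.0001
  0.     -0.      0.0001]
```

```bash
cat >> kin.py <<'E'
K=np.array([.0023,.1112,.2735,-.0003,.5877,.1140,.3897,.3052])
def lying(az,c):  # tower frame rotation, crown centre
    d=np.radians(3.58);a=np.radians(az);u=np.array([np.cos(a),np.sin(a),0]);Z=np.array([0,0,1.])
    z=u*np.cos(d)-Z*np.sin(d);x=-u*np.sin(d)-Z*np.cos(d);return np.c_[x,np.cross(z,x),z],np.array([*c,.023])
XB=np.array([-.835,-.55,0]);XB/=np.linalg.norm(XB);YB=np.cross([0,0,1],XB);BC=np.array([.5332,.2905,.012])
def standing(yb,xb=0,dz=0): 
    return np.c_[XB,YB,[0,0,1.]],BC+xb*XB+yb*YB+[0,0,.096+dz]
def tool(Rt,c,b,sgn,back=0):
    b=np.radians(b);z=np.array([np.cos(b),0,-np.sin(b)]);y=np.array([0,sgn,0.]);Rg=np.c_[np.cross(y,z),y,z]
    W=Rt@Rg;return c+W[:,2]*(.0187-back),W
E
python3 - <<'E'
from kin import *
np.set_printoptions(precision=1,suppress=True)
A=lying(95.5,(.3645,.329));B=lying(-87,(.433,.0445))
for b in (45,52):
  for s in (1,-1):
    for n,(Rt,c) in dict(A=A,B=B,P1=standing(-.06),P2=standing(.06)).items():
      p,W=tool(Rt,c,b,s); print(b,s,n,p*1000,[x for x in ik(p,W,K)],flush=True)
E
```

```text
45 1 A [365.8 315.   10.6] [array([  47.7,   56.9,   86.8,  -34.9,   76.3, -116.8])]
45 1 B [432.3  58.5  10.6] [array([-34.5,  54.1, 111.8,  44.6,  57.9, -76.8])]
45 1 P1 [489.2 333.3  94.8] [array([ 26.1,  58. ,  58.2,  -5.4, 108.5,  83.1])]
45 1 P2 [555.2 233.1  94.8] [array([ 17.7,  58.6,  56.7, -11.6, 108.3,  75.1])]
45 -1 A [365.8 315.   10.6] [array([ 47.7,  56.9,  86.8, -34.9,  76.3,  63.2])]
45 -1 B [432.3  58.5  10.6] [array([-34.5,  54.1, 111.8,  44.6,  57.9, 103.2])]
45 -1 P1 [489.2 333.3  94.8] [array([ 26.1,  58. ,  58.2,  -5.4, 108.5, -96.9])]
45 -1 P2 [555.2 233.1  94.8] [array([  17.7,   58.6,   56.7,  -11.6,  108.3, -104.9])]
52 1 A [366.  313.6  12.4] [array([  49.1,   60.1,   83.6,  -37. ,   83.1, -115.6])]
52 1 B [432.2  59.9  12.4] [array([-36.5,  57.4, 109.9,  45. ,  64.2, -79.1])]
52 1 P1 [490.6 334.3  93.3] [array([ 25.9,  54.5,  63. ,  -4.7, 100.2,  83.2])]
52 1 P2 [556.6 234.1  93.3] [array([ 17.2,  55.1,  61.5, -10. , 100.1,  75.4])]
52 -1 A [366.  313.6  12.4] [array([ 49.1,  60.1,  83.6, -37. ,  83.1,  64.4])]
52 -1 B [432.2  59.9  12.4] [array([-36.5,  57.4, 109.9,  45. ,  64.2, 100.9])]
52 -1 P1 [490.6 334.3  93.3] [array([ 25.9,  54.5,  63. ,  -4.7, 100.2, -96.8])]
52 -1 P2 [556.6 234.1  93.3] [array([  17.2,   55.1,   61.5,  -10. ,  100.1, -104.6])]
```

```bash
cat >> h.py <<'E'
from kin import fk,ik,K,lying,standing,tool,LO,HI
import sys
def iknear(p,Rm,q0):
    from scipy.optimize import least_squares
    f=lambda q:np.r_[(fk(q,K)[0]-p)*5,(fk(q,K)[1]-Rm).ravel()]
    r=least_squares(f,np.clip(q0,LO+.1,HI-.1),bounds=(LO,HI),x_scale=50);return r.x,r.cost
def call(p,Rm,claw,ramp=8,chk=True):
    """print rows for one call from commanded pose to (p,Rm)"""
    p0,R0=cmd(); s,a=delta(p,Rm)
    if abs(s).max()>1: print("TOO FAR",s)
    rows=[]
    for i in range(1,11):
        f=min(1,i/ramp); rows.append([*(s*f).round(3).tolist(),*(a*f).round(4).tolist(),claw])
    n=max(np.linalg.norm(s)*150/ramp/41.7,np.linalg.norm(a)*360/ramp/7.16)
    p1,R1=cmd(); q=json.load(open("q.json")) if os.path.exists("q.json") else telemetry.read_state()["joint_positions"]
    v=0;zm=9
    for i in range(1,ramp+1):
        f=i/ramp; qn,c=iknear(p0+R0@s*.15*f,R0@R.from_rotvec(a*2*np.pi*f).as_matrix(),q)
        v=max(v,(abs(qn-q)*12/np.array([159.86,159.86,180,180,180,180])).max()); q=qn
        if c>1e-6: print("IK?",c)
    json.dump(list(q),open("q.json","w"))
    print("load %.2f jspeed %.2f end"%(n,v),p1.round(4),"q",np.round(q))
    print(json.dumps([rows]).replace(".0,",","))
def jmove(qg,n,claw,ramp=10):
    q0=np.array(json.load(open("q.json")));
    for i in range(1,n+1): call(*fk(q0+(np.array(qg)-q0)*i/n,K),claw,ramp)
E
python3 - <<'E'
from h import *
for d in ([.9,-.6,-.7,.06,.05,.1],[.38,-.82,.1,-.1,.05,.08],[0,-.8,-.4,.08,.08,-.1]):
    p,Rm=cmd()
    if not os.path.exists("cmd.json"):Rm=fk([-76.69,30.224,82.088,0,67.689,-10.227],K)[1]
    setcmd(p+Rm@np.array(d[:3])*.15,Rm@R.from_rotvec(np.array(d[3:])*2*np.pi).as_matrix())
s=telemetry.read_state();print(cmd()[0]-s["position"],abs(cmd()[1]-s["tcp_rot"]).max());json.dump(list(s["joint_positions"]),open("q.json","w"))
snap("top","top1")
E
```

```text
[0.0014 0.0013 0.0018] 0.0030111443839493032
```

View pics/top1.png

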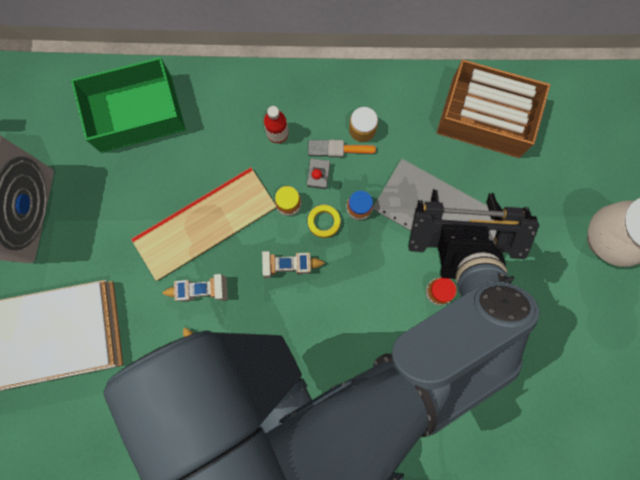

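The top view with the arm moved shows no third tower and all three jars in place, red at (442,291). I'll plan the grasp of tower A, the left one.

```bash
python3 - <<'E'
from h import *
Rt,c=lying(95.5,(.3645,.329))
p,W=tool(Rt,c,48,-1,.12); g=tool(Rt,c,48,-1)
qh=iknear(p,W,[47,50,80,-35,80,63])[0];print(qh,p)
jmove(qh,4,-1)
E
```

```text
[ 53.8667  55.3358  73.3092 -31.4507  93.9727  58.6587] [0.3569 0.408  0.0859]
TOO FAR [-0.434 -1.415  0.678]
load 0.59 jspeed 0.22 end [ 0.5438 -0.0301  0.315 ] q [-32.  14. 101.  34.  63.  17.]
[[[-0.043, -0.142, 0.068, 0.0078, -0.0068, -0.0048, -1], [-0.087, -0.283, 0.136, 0.0156, -0.0136, -0.0097, -1], [-0.13, -0.424, 0.203, 0.0233, -0.0204, -0.0145, -1], [-0.174, -0.566, 0.271, 0.0311, -0.0272, -0.0193, -1], [-0.217, -0.708, 0.339, 0.0389, -0.034, -0.0242, -1], [-0.26, -0.849, 0.407, 0.0467, -0.0407, -0.029, -1], [-0.304, -0.99, 0.475, 0.0545, -0.0475, -0.0338, -1], [-0.347, -1.132, 0.542, 0.0622, -0.0543, -0.0386, -1], [-0.391, -1.274, 0.61, 0.07, -0.0611, -0.0435, -1], [-0.434, -1.415, 0.678, 0.0778, -0.0679, -0.0483, -1]]]
TOO FAR [-0.169 -1.009  0.916]
load 0.55 jspeed 0.22 end [0.5019 0.1434 0.2122] q [-3. 27. 92. 12. 73. 31.]
[[[-0.017, -0.101, 0.092, 0.0034, -0.0087, -0.0056, -1], [-0.034, -0.202, 0.183, 0.0068, -0.0175, -0.0112, -1], [-0.051, -0.303, 0.275, 0.0102, -0.0262, -0.0167, -1], [-0.068, -0.404, 0.366, 0.0136, -0.035, -0.0223, -1], [-0.084, -0.504, 0.458, 0.017,
[... 849 characters left out ...]
34, -0.0454, -1], [0.357, -0.697, 0.764, -0.0199, -0.0927, -0.0504, -1]]]
load 0.56 jspeed 0.24 end [0.3568 0.408  0.086 ] q [ 54.  55.  73. -31.  94.  59.]
[[[0.083, -0.07, 0.016, -0.0072, -0.0078, -0.0031, -1], [0.166, -0.14, 0.031, -0.0145, -0.0156, -0.0062, -1], [0.249, -0.21, 0.046, -0.0217, -0.0233, -0.0093, -1], [0.332, -0.28, 0.062, -0.029, -0.0311, -0.0124, -1], [0.416, -0.35, 0.078, -0.0362, -0.0389, -0.0154, -1], [0.499, -0.419, 0.093, -0.0434, -0.0467, -0.0185, -1], [0.582, -0.489, 0.108, -0.0507, -0.0545, -0.0216, -1], [0.665, -0.559, 0.124, -0.0579, -0.0622, -0.0247, -1], [0.748, -0.629, 0.14, -0.0652, -0.07, -0.0278, -1], [0.831, -0.699, 0.155, -0.0724, -0.0778, -0.0309, -1]]]
```

```bash
sed -i 's/^    print(json.dumps(\[rows\]).*/    print("   ",s.tolist(),a.tolist(),claw)/' h.py
python3 - <<'E'
from h import *
p,Rm=np.array([.25,-.573,.223]),fk([-76.69,30.224,82.088,0,67.689,-10.227],K)[1]
for d in ([.9,-.6,-.7,.06,.05,.1],[.38,-.82,.1,-.1,.05,.08],[0,-.8,-.4,.08,.08,-.1]):
    p=p+Rm@np.array(d[:3])*.15;Rm=Rm@R.from_rotvec(np.array(d[3:])*2*np.pi).as_matrix()
setcmd(p,Rm);json.dump(list(telemetry.read_state()["joint_positions"]),open("q.json","w"))
Rt,c=lying(95.5,(.3645,.329))
p,W=tool(Rt,c,48,-1,.12); g=tool(Rt,c,48,-1)
qh=iknear(p,W,[47,50,80,-35,80,63])[0]
jmove(qh,6,-1)
E
```

```text
load 0.40 jspeed 0.15 end [ 0.5406 -0.0997  0.3529] q [-42.   9. 104.  41.  59.  13.]
    [-0.234, -0.951, 0.523] [0.0558, -0.0432, -0.03] -1
load 0.38 jspeed 0.15 end [0.5368 0.034  0.2789] q [-23.  18.  98.  27.  66.  22.]
    [-0.149, -0.786, 0.631] [0.0388, -0.0533, -0.035] -1
load 0.37 jspeed 0.14 end [0.5022 0.1433 0.2124] q [-3. 27. 92. 12. 73. 31.]
    [0.021, -0.602, 0.646] [0.0172, -0.0605, -0.0365] -1
load 0.36 jspeed 0.15 end [0.4584 0.2314 0.1576] q [16. 37. 86. -2. 80. 40.]
    [0.249, -0.467, 0.533] [-0.0069, -0.0629, -0.0342] -1
load 0.37 jspeed 0.15 end [0.4134 0.3145 0.1158] q [ 35.  46.  80. -17.  87.  49.]
    [0.467, -0.418, 0.286] [-0.0313, -0.0595, -0.0275] -1
load 0.38 jspeed 0.15 end [0.3569 0.408  0.086 ] q [ 54.  55.  73. -31.  94.  59.]
    [0.597, -0.456, -0.074] [-0.0533, -0.0498, -0.0166] -1
```

>>> carry_out([
  [[-0.02,-0.1,0.05,0.006,-0.004,-0.003,-1],[-0.05,-0.19,0.1,0.011,-0.009,-0.006,-1],[-0.07,-0.29,0.16,0.017,-0.013,-0.009,-1],[-0.09,-0.38,0.21,0.022,-0.017,-0.012,-1],[-0.12,-0.48,0.26,0.028,-0.022,-0.015,-1],[-0.14,-0.57,0.31,0.033,-0.026,-0.018,-1],[-0.16,-0.67,0.37,0.039,-0.03,-0.021,-1],[-0.19,-0.76,0.42,0.045,-0.035,-0.024,-1],[-0.21,-0.86,0.47,0.05,-0.039,-0.027,-1],[-0.234,-0.951,0.523,0.0558,-0.0432,-0.03,-1]],
])

```text
time_s: 3.48
position: [0.5408, -0.0997, 0.3524]
tcp_rot: [[0.783, 0.316, 0.536], [0.186, -0.941, 0.283], [0.593, -0.122, -0.796]]
force: [0.7, -0.7, -0.4]
opening: 0.999
grasp_force: 0.0
```

>>> carry_out([
  [[-0.015,-0.08,0.06,0.004,-0.005,-0.0035,-1],[-0.03,-0.16,0.13,0.008,-0.011,-0.007,-1],[-0.045,-0.24,0.19,0.012,-0.016,-0.0105,-1],[-0.06,-0.31,0.25,0.016,-0.021,-0.014,-1],[-0.075,-0.39,0.32,0.019,-0.027,-0.0175,-1],[-0.09,-0.47,0.38,0.023,-0.032,-0.021,-1],[-0.104,-0.55,0.44,0.027,-0.037,-0.0245,-1],[-0.119,-0.63,0.5,0.031,-0.043,-0.028,-1],[-0.134,-0.71,0.57,0.035,-0.048,-0.0315,-1],[-0.149,-0.786,0.631,0.0388,-0.0533,-0.035,-1]],
])

```text
time_s: 4.32
position: [0.5372, 0.0339, 0.2782]
tcp_rot: [[0.801, 0.579, 0.155], [0.492, -0.783, 0.381], [0.341, -0.229, -0.912]]
force: [-0.1, -0.1, -0.1]
opening: 0.998
grasp_force: 0.0
```

>>> carry_out([
  [[0.002,-0.06,0.065,0.002,-0.006,-0.0037,-1],[0.004,-0.12,0.13,0.003,-0.012,-0.0073,-1],[0.006,-0.18,0.19,0.005,-0.018,-0.011,-1],[0.008,-0.24,0.26,0.007,-0.024,-0.0146,-1],[0.01,-0.3,0.32,0.009,-0.03,-0.0183,-1],[0.013,-0.36,0.39,0.01,-0.036,-0.022,-1],[0.015,-0.42,0.45,0.012,-0.042,-0.0256,-1],[0.017,-0.48,0.52,0.014,-0.048,-0.0292,-1],[0.019,-0.54,0.58,0.0155,-0.0545,-0.0329,-1],[0.021,-0.602,0.646,0.0172,-0.0605,-0.0365,-1]],
])

```text
time_s: 5.15
position: [0.5031, 0.1432, 0.2117]
tcp_rot: [[0.638, 0.745, -0.195], [0.769, -0.603, 0.212], [0.041, -0.285, -0.958]]
force: [0.9, -0.0, 0.1]
opening: 0.994
grasp_force: 0.0
```

>>> carry_out([
  [[0.025,-0.05,0.05,-0.0007,-0.006,-0.0034,-1],[0.05,-0.09,0.11,-0.0014,-0.0126,-0.0068,-1],[0.075,-0.14,0.16,-0.0021,-0.019,-0.01,-1],[0.1,-0.19,0.21,-0.0028,-0.025,-0.0137,-1],[0.125,-0.23,0.27,-0.0035,-0.0315,-0.017,-1],[0.15,-0.28,0.32,-0.004,-0.0377,-0.0205,-1],[0.174,-0.33,0.37,-0.005,-0.044,-0.024,-1],[0.2,-0.37,0.43,-0.0055,-0.0503,-0.0274,-1],[0.224,-0.42,0.48,-0.006,-0.0566,-0.031,-1],[0.249,-0.467,0.533,-0.0069,-0.0629,-0.0342,-1]],
])

```text
time_s: 5.98
position: [0.4592, 0.2318, 0.1567]
tcp_rot: [[0.351, 0.865, -0.357], [0.895, -0.423, -0.144], [-0.276, -0.269, -0.923]]
force: [0.9, -0.5, -0.4]
opening: 1.0
grasp_force: 0.0
```

>>> carry_out([
  [[0.05,-0.04,0.03,-0.003,-0.006,-0.003,-1],[0.09,-0.08,0.06,-0.006,-0.012,-0.0055,-1],[0.14,-0.125,0.09,-0.009,-0.018,-0.008,-1],[0.19,-0.17,0.11,-0.0125,-0.024,-0.011,-1],[0.23,-0.21,0.14,-0.0156,-0.03,-0.0137,-1],[0.28,-0.25,0.17,-0.019,-0.036,-0.0165,-1],[0.33,-0.29,0.2,-0.022,-0.042,-0.019,-1],[0.37,-0.33,0.23,-0.025,-0.048,-0.022,-1],[0.42,-0.38,0.26,-0.028,-0.0535,-0.025,-1],[0.467,-0.418,0.286,-0.0313,-0.0595,-0.0275,-1]],
])

```text
time_s: 6.82
position: [0.4139, 0.3154, 0.1148]
tcp_rot: [[0.074, 0.964, -0.254], [0.821, -0.204, -0.533], [-0.566, -0.17, -0.807]]
force: [-0.1, 0.7, 0.7]
opening: 1.002
grasp_force: 0.0
```

>>> carry_out([
  [[0.07,-0.06,-0.01,-0.006,-0.006,-0.002,-1],[0.15,-0.11,-0.02,-0.013,-0.0125,-0.004,-1],[0.22,-0.17,-0.03,-0.02,-0.019,-0.006,-1],[0.3,-0.23,-0.04,-0.027,-0.025,-0.008,-1],[0.37,-0.285,-0.046,-0.033,-0.031,-0.0104,-1],[0.45,-0.34,-0.055,-0.04,-0.037,-0.0125,-1],[0.52,-0.4,-0.065,-0.047,-0.044,-0.0145,-1],[0.597,-0.456,-0.074,-0.0533,-0.0498,-0.0166,-1],[0.597,-0.456,-0.074,-0.0533,-0.0498,-0.0166,-1],[0.597,-0.456,-0.074,-0.0533,-0.0498,-0.0166,-1]],
])

```text
time_s: 7.65
position: [0.3562, 0.4091, 0.0844]
tcp_rot: [[-0.06, 0.995, 0.077], [0.618, 0.098, -0.78], [-0.784, 0.001, -0.621]]
force: [0.4, -0.1, -0.6]
opening: 1.002
grasp_force: 0.0
```

```bash
python3 - <<'E'
from h import *
s=telemetry.read_state();print(s["time_s"],cmd()[0]-s["position"],abs(cmd()[1]-s["tcp_rot"]).max())
snap("wrist","w1")
Rt,c=lying(95.5,(.3645,.329));o=c-Rt[:,2]*.096
print(proj("wrist",[c+Rt@[-.022,0,0],o+Rt@[-.015,0,.053],o+Rt@[-.022,.022,.112],o+Rt@[-.022,-.022,.112],o+Rt@[-.022,.022,.08],o+Rt@[-.022,-.022,.08]]))
E
```

```text
7.65 [ 0.0007 -0.0011  0.0016] 0.00231733304526599
[[318.1629 266.5011]
 [318.1266 278.2572]
 [285.7161 257.5707]
 [350.6371 257.5519]
 [289.0474 274.4986]
 [347.2522 274.4816]]
```

View pics/w1.png

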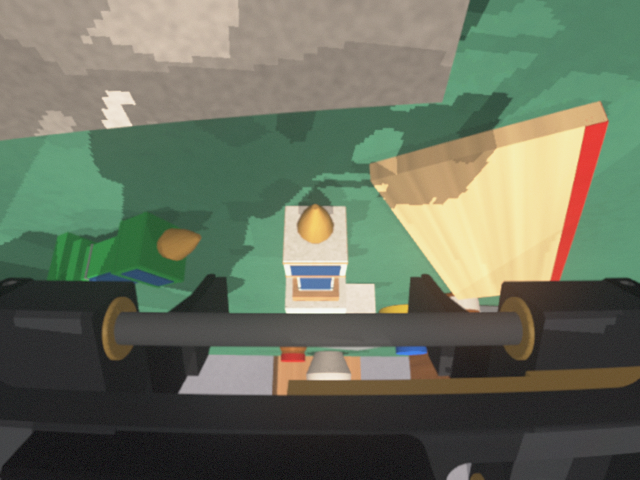

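The wrist view shows the tower's crown at (316,271) between the open fingers, within 2–5 px of the prediction. I'll move in, grip and lift.

>>> carry_out([
  [[0,0,0.1,0,0,0,-1],[0,0,0.2,0,0,0,-1],[0,0,0.3,0,0,0,-1],[0,0,0.4,0,0,0,-1],[0,0,0.5,0,0,0,-1],[0,0,0.6,0,0,0,-1],[0,0,0.68,0,0,0,-1],[0,0,0.74,0,0,0,-1],[0,0,0.78,0,0,0,-1],[0,0,0.8,0,0,0,-1]],
])

```text
time_s: 8.53
position: [0.3664, 0.3135, 0.0109]
tcp_rot: [[-0.058, 0.996, 0.074], [0.619, 0.094, -0.78], [-0.783, 0.0, -0.622]]
force: [0.5, -0.1, -0.8]
opening: 0.994
grasp_force: 0.0
```

>>> carry_out([
  [[0,0,0,0,0,0,-0.5],[0,0,0,0,0,0,-0.2],[0,0,0,0,0,0,0],[0,0,0,0,0,0,0.2],[0,0,0,0,0,0,1],[0,0,0,0,0,0,1],[0,0,0,0,0,0,1],[0,0,0,0,0,0,1],[0,0,0,0,0,0,1],[0,0,0,0,0,0,1]],
])

```text
time_s: 9.37
position: [0.3653, 0.3146, 0.011]
tcp_rot: [[-0.059, 0.995, 0.075], [0.619, 0.095, -0.78], [-0.783, -0.0, -0.622]]
force: [-1.9, 1.2, -0.1]
opening: 0.505
grasp_force: 29.8
```

```bash
python3 - <<'E'
from h import *
p,Rm=cmd();setcmd(p+Rm[:,2]*.12,Rm);p,Rm=cmd()
s=telemetry.read_state();print(s["time_s"],s["opening"]*87,s["grasp_force"],cmd()[0]-s["position"],s["force"],(s["qvel"]).round(1))
json.dump(list(s["joint_positions"]),open("q.json","w"))
Rt,c=lying(95.5,(.3645,.329));Rg=Rm.T@Rt  # tower in tool
call(p+[0,0,.11],Rm,1,10)
Rp,cp=standing(-.09,0,.07);pp,W=tool(Rp,cp,48,-1)
qp=iknear(pp,W,[26,55,60,-5,105,-97])[0];print(qp,pp)
q0=np.array(json.load(open("q.json")))
C=np.array([[x,y,z] for x in(-.028,.028) for y in (-.028,.028) for z in (-.096,.051)])
for f in np.linspace(0,1,9):
    P,Wq=fk(q0+(qp-q0)*f,K);print(f,((P-Wq[:,2]*.0187)+C@(Wq@Rg).T)[:,2].min().round(3))
jmove(qp,4,1)
E
```

```text
9.3667 43.91034212998794 29.847577635300695 [ 0.0006 -0.0002  0.0004] [-1.8524  1.157  -0.1326] [ 0.1 -0.1 -0.1 -0.2 -0.   0. ]
load 0.26 jspeed 0.08 end [0.3659 0.3145 0.1213] q [ 48.  48.  86. -35.  87.  58.]
    [-0.574, 0.0, -0.456] [0.0, 0.0, 0.0] 1
[ 28.1833  52.0554  58.6115  -3.721  111.1754 -95.2065] [0.4732 0.3588 0.1641]
0.0 0.102
0.125 0.1
0.25 0.087
0.375 0.074
0.5 0.063
0.625 0.057
0.75 0.058
0.875 0.066
1.0 0.082
load 0.47 jspeed 0.26 end [0.3845 0.3231 0.1239] q [ 43.  49.  79. -27.  93.  20.]
    [0.015, 0.129, -0.046] [0.0262, 0.0192, -0.0887] 1
load 0.49 jspeed 0.26 end [0.4078 0.3355 0.1308] q [ 38.  50.  72. -19.  99. -18.]
    [-0.066, 0.129, -0.11] [0.0067, 0.0319, -0.0925] 1
load 0.51 jspeed 0.26 end [0.4374 0.3486 0.1439] q [ 33.  51.  65. -12. 105. -57.]
    [-0.139, 0.062, -0.176] [-0.0161, 0.0278, -0.0965] 1
load 0.53 jspeed 0.26 end [0.4732 0.3588 0.164 ] q [ 28.  52.  59.  -4. 111. -95.]
    [-0.142, -0.048, -0.239] [-0.0297, 0.0097, -0.1006] 1
```

>>> carry_out([
  [[-0.03,0,-0.025,0,0,0,1],[-0.08,0,-0.06,0,0,0,1],[-0.15,0,-0.12,0,0,0,1],[-0.22,0,-0.175,0,0,0,1],[-0.29,0,-0.23,0,0,0,1],[-0.36,0,-0.286,0,0,0,1],[-0.43,0,-0.34,0,0,0,1],[-0.5,0,-0.4,0,0,0,1],[-0.55,0,-0.437,0,0,0,1],[-0.574,0,-0.456,0,0,0,1]],
])

```text
time_s: 10.2
position: [0.3659, 0.3149, 0.1228]
tcp_rot: [[-0.058, 0.995, 0.076], [0.62, 0.096, -0.779], [-0.782, 0.002, -0.623]]
force: [0.7, 0.3, -2.4]
opening: 0.506
grasp_force: 29.8
```

>>> carry_out([
  [[0,0.013,-0.005,0.0026,0.002,-0.009,1],[0,0.026,-0.01,0.005,0.004,-0.018,1],[0.005,0.04,-0.014,0.008,0.006,-0.027,1],[0.006,0.05,-0.02,0.0105,0.008,-0.0355,1],[0.0075,0.065,-0.023,0.013,0.01,-0.044,1],[0.009,0.077,-0.028,0.016,0.0115,-0.053,1],[0.01,0.09,-0.032,0.018,0.0135,-0.062,1],[0.012,0.103,-0.037,0.021,0.0154,-0.071,1],[0.0135,0.116,-0.041,0.0236,0.0173,-0.08,1],[0.015,0.129,-0.046,0.0262,0.0192,-0.0887,1]],
])

```text
time_s: 11.03
position: [0.384, 0.323, 0.1233]
tcp_rot: [[-0.578, 0.807, -0.119], [0.594, 0.316, -0.739], [-0.559, -0.498, -0.663]]
force: [-0.0, 0.2, -1.2]
opening: 0.503
grasp_force: 29.8
```

>>> carry_out([
  [[-0.007,0.013,-0.011,0.0007,0.003,-0.009,1],[-0.013,0.026,-0.022,0.0013,0.0064,-0.0185,1],[-0.02,0.04,-0.033,0.002,0.0096,-0.028,1],[-0.026,0.05,-0.044,0.0027,0.0128,-0.037,1],[-0.033,0.065,-0.055,0.0034,0.016,-0.046,1],[-0.04,0.077,-0.066,0.004,0.019,-0.0555,1],[-0.046,0.09,-0.077,0.0047,0.0223,-0.065,1],[-0.053,0.103,-0.088,0.0054,0.0255,-0.074,1],[-0.06,0.116,-0.099,0.006,0.0287,-0.083,1],[-0.066,0.129,-0.11,0.0067,0.0319,-0.0925,1]],
])

```text
time_s: 11.87
position: [0.4072, 0.3353, 0.1302]
tcp_rot: [[-0.885, 0.359, -0.296], [0.462, 0.604, -0.65], [-0.055, -0.712, -0.7]]
force: [0.5, 0.4, -3.3]
opening: 0.501
grasp_force: 29.8
```

>>> carry_out([
  [[-0.014,0.006,-0.018,-0.0016,0.0028,-0.0097,1],[-0.028,0.012,-0.035,-0.0032,0.0056,-0.0193,1],[-0.042,0.019,-0.053,-0.0048,0.0083,-0.029,1],[-0.056,0.025,-0.07,-0.0064,0.011,-0.0386,1],[-0.07,0.031,-0.088,-0.008,0.0139,-0.048,1],[-0.083,0.037,-0.106,-0.0097,0.0167,-0.058,1],[-0.097,0.043,-0.123,-0.0113,0.0195,-0.0675,1],[-0.111,0.05,-0.141,-0.0129,0.0222,-0.077,1],[-0.125,0.056,-0.158,-0.0145,0.025,-0.087,1],[-0.139,0.062,-0.176,-0.0161,0.0278,-0.0965,1]],
])

```text
time_s: 12.7
position: [0.4367, 0.3483, 0.1433]
tcp_rot: [[-0.882, -0.157, -0.445], [0.113, 0.846, -0.522], [0.458, -0.51, -0.728]]
force: [0.2, -0.3, -2.4]
opening: 0.502
grasp_force: 29.8
```

>>> carry_out([
  [[-0.018,-0.006,-0.03,-0.0037,0.0012,-0.0126,1],[-0.036,-0.012,-0.06,-0.0074,0.0024,-0.025,1],[-0.053,-0.018,-0.09,-0.011,0.0036,-0.0377,1],[-0.07,-0.024,-0.12,-0.0148,0.0048,-0.05,1],[-0.09,-0.03,-0.15,-0.0186,0.006,-0.063,1],[-0.107,-0.036,-0.18,-0.022,0.0073,-0.0755,1],[-0.124,-0.042,-0.21,-0.026,0.0085,-0.088,1],[-0.142,-0.048,-0.239,-0.0297,0.0097,-0.1006,1],[-0.142,-0.048,-0.239,-0.0297,0.0097,-0.1006,1],[-0.142,-0.048,-0.239,-0.0297,0.0097,-0.1006,1]],
])

```text
time_s: 13.53
position: [0.4728, 0.3582, 0.1631]
tcp_rot: [[-0.621, -0.549, -0.559], [-0.406, 0.836, -0.369], [0.67, -0.002, -0.742]]
force: [-0.4, 0.1, -1.8]
opening: 0.506
grasp_force: 29.8
```

```bash
python3 - <<'E'
from h import *
s=telemetry.read_state();print(s["time_s"],s["opening"]*87,s["grasp_force"],cmd()[0]-s["position"],abs(cmd()[1]-s["tcp_rot"]).max(),s["force"])
a=snap("side","s2");cv2.imwrite("pics/s2c.png",cv2.resize(a[150:480,60:460],None,fx=1.7,fy=1.7))
E
```

```text
13.5333 44.04905463153535 29.84007674327586 [0.0004 0.0006 0.001 ] 0.0026694038934927944 [-0.3955  0.1159 -1.8162]
```

View pics/s2c.png

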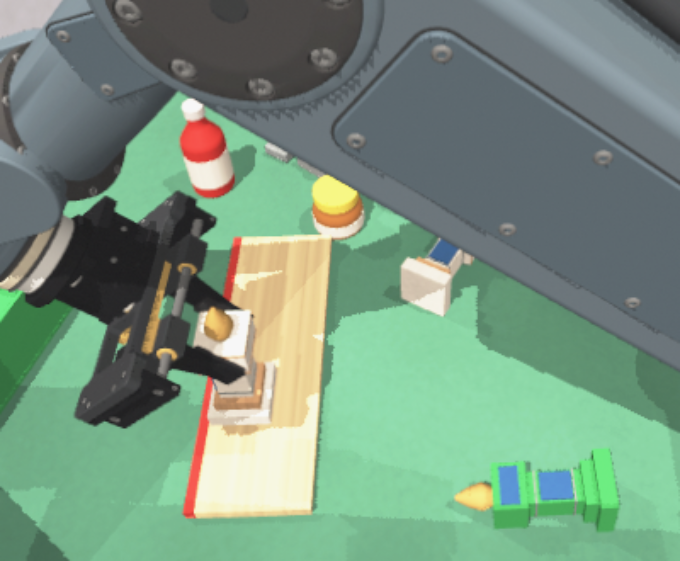

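The side view shows the tower upright over the board at crop (240,370). I'll lower it.

>>> carry_out([
  [[-0.03,0,0.033,0,0,0,1],[-0.06,0,0.067,0,0,0,1],[-0.1,0,0.11,0,0,0,1],[-0.14,0,0.155,0,0,0,1],[-0.18,0,0.2,0,0,0,1],[-0.21,0,0.233,0,0,0,1],[-0.24,0,0.266,0,0,0,1],[-0.265,0,0.293,0,0,0,1],[-0.277,0,0.307,0,0,0,1],[-0.277,0,0.307,0,0,0,1]],
])

```text
time_s: 14.42
position: [0.4726, 0.3587, 0.1008]
tcp_rot: [[-0.62, -0.55, -0.56], [-0.408, 0.835, -0.368], [0.67, 0.0, -0.742]]
force: [-0.4, 0.2, -3.1]
opening: 0.502
grasp_force: 29.8
```

>>> carry_out([
  [[-0.003,0,0.0033,0,0,0,1],[-0.006,0,0.0066,0,0,0,1],[-0.009,0,0.01,0,0,0,1],[-0.012,0,0.0133,0,0,0,1],[-0.015,0,0.0166,0,0,0,1],[-0.018,0,0.02,0,0,0,1],[-0.021,0,0.0233,0,0,0,1],[-0.024,0,0.0266,0,0,0,1],[-0.027,0,0.03,0,0,0,1],[-0.027,0,0.03,0,0,0,1]],
])

```text
time_s: 15.25
position: [0.473, 0.3588, 0.0971]
tcp_rot: [[-0.62, -0.55, -0.559], [-0.409, 0.835, -0.368], [0.669, -0.0, -0.743]]
force: [-0.1, -0.6, 4.9]
opening: 0.504
grasp_force: 29.8
```

>>> carry_out([
  [[0,0,0,0,0,0,0.0],[0,0,0,0,0,0,-0.1],[0,0,0,0,0,0,-0.2],[0,0,0,0,0,0,-0.4],[0,0,0,0,0,0,-0.6],[0,0,0,0,0,0,-1],[0,0,0,0,0,0,-1],[0,0,0,0,0,0,-1],[0,0,0,0,0,0,-1],[0,0,0,0,0,0,-1]],
])

```text
time_s: 16.08
position: [0.4729, 0.3589, 0.0954]
tcp_rot: [[-0.621, -0.55, -0.559], [-0.409, 0.835, -0.368], [0.669, -0.0, -0.743]]
force: [-0.0, -0.5, -0.6]
opening: 0.978
grasp_force: 0.0
```

>>> carry_out([
  [[0,0,-0.03,0,0,0,-1],[0,0,-0.08,0,0,0,-1],[0,0,-0.15,0,0,0,-1],[0,0,-0.23,0,0,0,-1],[0,0,-0.33,0,0,0,-1],[0,0,-0.43,0,0,0,-1],[0,0,-0.53,0,0,0,-1],[0,0,-0.63,0,0,0,-1],[0,0,-0.73,0,0,0,-1],[0,0,-0.8,0,0,0,-1]],
])

```text
time_s: 16.92
position: [0.5412, 0.4038, 0.1865]
tcp_rot: [[-0.622, -0.55, -0.557], [-0.41, 0.835, -0.367], [0.667, -0.0, -0.745]]
force: [1.2, 0.2, 0.3]
opening: 1.001
grasp_force: 0.0
```

```bash
python3 - <<'E'
from h import *
p,Rm=cmd()
for d in ([-.277,0,.307],[-.027,0,.03],[0,0,-.8]): p=p+Rm@np.array(d)*.15
setcmd(p,Rm)
s=telemetry.read_state();print(s["time_s"],p-s["position"],s["qvel"].round(1));json.dump(list(s["joint_positions"]),open("q.json","w"))
call(p+Rm@[0,0,-.07]+[0,0,.08],Rm,-1,10)
Rt,c=lying(-87,(.433,.0445))
for sg,j6 in((1,-77),(-1,102)):
    P,W=tool(Rt,c,48,sg,.12);print(sg,P,iknear(P,W,[-35,55,110,45,60,j6]))
    P,W=tool(*standing(.035,0,.07),48,sg);print(sg,P,iknear(P,W,[20,55,60,-10,105,80 if sg>0 else -100]))
E
```

```text
16.9167 [-0.0009 -0.0008 -0.0013] [  0.5   4.3 -23.5  -0.4  19.6  -1. ]
load 0.34 jspeed 0.22 end [0.5794 0.4287 0.3172] q [ 29.  60.  16.  -5. 145. -98.]
    [0.357, -0.0, -0.863] [0.0, 0.0, 0.0] -1
1 [ 0.4372 -0.0348  0.0859] (array([-43.5103,  47.1529, 104.9656,  34.213 ,  73.5325, -70.3904]), np.float64(9.591303041597056e-22))
1 [0.542  0.2544 0.1641] (array([ 19.2572,  52.3521,  57.8913, -10.039 , 110.5919,  75.8523]), np.float64(4.548977674975148e-25))
-1 [ 0.4372 -0.0348  0.0859] (array([-43.5103,  47.1529, 104.9656,  34.213 ,  73.5325, 109.6096]), np.float64(3.6128956758478314e-21))
-1 [0.542  0.2544 0.1641] (array([  19.2572,   52.3521,   57.8913,  -10.039 ,  110.5919, -104.1477]), np.float64(4.540650469351202e-25))
```

```bash
python3 - <<'E'
from h import *
print(np.array(json.load(open("q.json"))))
p=telemetry.read_state()["position"];Rm=telemetry.read_state()["tcp_rot"]
# undo planning: commanded pose
_,Rm=cmd();p=cmd()[0]-Rm@np.array([.357,0,-.863])*.15;setcmd(p,Rm)
json.dump(list(telemetry.read_state()["joint_positions"]),open("q.json","w"))
y=Rm[:,1]; call(p+[-.02,-.03,.10],R.from_rotvec(-y*np.radians(25)).as_matrix()@Rm,-1,9)
print(cmd()[1][:,2])
Rt,c=lying(-87,(.433,.0445));P,W=tool(Rt,c,48,1,.12)
q=np.array(json.load(open("q.json")));qh=iknear(P,W,[-35,55,110,45,60,-77])[0]
for f in np.linspace(0,1,7): print(fk(q+(qh-q)*f,K)[0])
jmove(qh,5,-1)
E
```

```text
[ 28.9042  60.2773  16.3987  -5.2294 145.1181 -97.615 ]
load 0.39 jspeed 0.21 end [0.5202 0.3729 0.2852] q [ 27.  37.  62.  -2.  99. -97.]
    [0.611, -0.094, -0.347] [0.0, -0.0694, -0.0] -1
[-0.2443 -0.1609 -0.9563]
[0.5202 0.3729 0.2852]
[0.5378 0.2803 0.2276]
[0.5353 0.1949 0.18  ]
[0.5185 0.1207 0.1427]
[0.4937 0.0586 0.1152]
[0.4655 0.0077 0.0967]
[ 0.4372 -0.0348  0.0859]
load 0.31 jspeed 0.11 end [0.5387 0.2626 0.2173] q [ 13.  39.  70.   5.  94. -92.]
    [0.156, -0.682, 0.521] [-0.0342, 0.0125, 0.05] -1
load 0.33 jspeed 0.11 end [0.53   0.1638 0.1638] q [ -1.  41.  79.  12.  89. -86.]
    [0.069, -0.663, 0.347] [-0.0367, 0.0109, 0.0536] -1
load 0.35 jspeed 0.11 end [0.5043 0.082  0.1251] q [-15.  43.  88.  20.  84. -81.]
    [-0.027, -0.601, 0.176] [-0.0388, 0.0104, 0.0564] -1
load 0.36 jspeed 0.11 end [0.4712 0.0171 0.0997] q [-29.  45.  96.  27.  79. -76.]
    [-0.114, -0.501, 0.024] [-0.0404, 0.0113, 0.0583] -1
load 0.37 jspeed 0.11 end [ 0.4371 -0.0348  0.086 ] q [-44.  47. 105.  34.  74. -70.]
    [-0.174, -0.372, -0.104] [-0.0409, 0.0136, 0.0599] -1
```

>>> carry_out([
  [[0.068,-0.01,-0.039,0,-0.0077,0,-1],[0.136,-0.02,-0.077,0,-0.0154,0,-1],[0.204,-0.03,-0.116,0,-0.023,0,-1],[0.27,-0.04,-0.154,0,-0.031,0,-1],[0.34,-0.05,-0.193,0,-0.0386,0,-1],[0.41,-0.063,-0.23,0,-0.0463,0,-1],[0.475,-0.073,-0.27,0,-0.054,0,-1],[0.543,-0.084,-0.31,0,-0.0617,0,-1],[0.611,-0.094,-0.347,0,-0.0694,0,-1],[0.611,-0.094,-0.347,0,-0.0694,0,-1]],
])

```text
time_s: 17.75
position: [0.5199, 0.3728, 0.2898]
tcp_rot: [[-0.801, -0.55, -0.238], [-0.527, 0.835, -0.158], [0.286, -0.001, -0.958]]
force: [0.6, 0.9, -0.1]
opening: 1.001
grasp_force: 0.0
```

>>> carry_out([
  [[0.016,-0.07,0.05,-0.0034,0.0012,0.005,-1],[0.03,-0.14,0.1,-0.0068,0.0025,0.01,-1],[0.047,-0.2,0.156,-0.01,0.0037,0.015,-1],[0.062,-0.27,0.21,-0.0137,0.005,0.02,-1],[0.078,-0.34,0.26,-0.017,0.006,0.025,-1],[0.094,-0.41,0.31,-0.0205,0.0075,0.03,-1],[0.11,-0.48,0.365,-0.024,0.0087,0.035,-1],[0.125,-0.55,0.417,-0.0274,0.01,0.04,-1],[0.14,-0.61,0.47,-0.031,0.011,0.045,-1],[0.156,-0.682,0.521,-0.0342,0.0125,0.05,-1]],
])

```text
time_s: 18.58
position: [0.5383, 0.261, 0.2149]
tcp_rot: [[-0.894, -0.206, -0.398], [-0.228, 0.974, 0.008], [0.386, 0.097, -0.917]]
force: [0.7, 0.2, 0.0]
opening: 1.0
grasp_force: 0.0
```

>>> carry_out([
  [[0.007,-0.066,0.035,-0.0037,0.001,0.0054,-1],[0.014,-0.13,0.07,-0.0073,0.002,0.0107,-1],[0.02,-0.2,0.1,-0.011,0.003,0.016,-1],[0.028,-0.265,0.14,-0.0147,0.0044,0.0214,-1],[0.035,-0.33,0.17,-0.018,0.0055,0.027,-1],[0.04,-0.4,0.21,-0.022,0.0065,0.032,-1],[0.048,-0.464,0.24,-0.0257,0.0076,0.0375,-1],[0.055,-0.53,0.28,-0.029,0.0087,0.043,-1],[0.062,-0.6,0.31,-0.033,0.01,0.048,-1],[0.069,-0.663,0.347,-0.0367,0.0109,0.0536,-1]],
])

```text
time_s: 19.42
position: [0.5297, 0.1628, 0.1629]
tcp_rot: [[-0.868, 0.194, -0.458], [0.095, 0.969, 0.23], [0.488, 0.156, -0.859]]
force: [0.0, -0.3, -0.3]
opening: 1.0
grasp_force: 0.0
```

>>> carry_out([
  [[-0.003,-0.06,0.018,-0.0039,0.001,0.0056,-1],[-0.005,-0.12,0.035,-0.0078,0.002,0.0113,-1],[-0.008,-0.18,0.053,-0.0116,0.003,0.017,-1],[-0.011,-0.24,0.07,-0.0155,0.004,0.0226,-1],[-0.013,-0.3,0.088,-0.0194,0.005,0.028,-1],[-0.016,-0.36,0.106,-0.0233,0.006,0.034,-1],[-0.019,-0.42,0.123,-0.027,0.007,0.0395,-1],[-0.022,-0.48,0.14,-0.031,0.008,0.045,-1],[-0.024,-0.54,0.158,-0.035,0.009,0.051,-1],[-0.027,-0.601,0.176,-0.0388,0.0104,0.0564,-1]],
])

```text
time_s: 20.25
position: [0.5036, 0.0813, 0.1244]
tcp_rot: [[-0.699, 0.584, -0.414], [0.389, 0.795, 0.465], [0.6, 0.164, -0.783]]
force: [-0.5, -0.7, -0.3]
opening: 0.999
grasp_force: 0.0
```

>>> carry_out([
  [[-0.011,-0.05,0.002,-0.004,0.001,0.0058,-1],[-0.023,-0.1,0.005,-0.008,0.002,0.0117,-1],[-0.034,-0.15,0.007,-0.012,0.003,0.0175,-1],[-0.046,-0.2,0.01,-0.016,0.0045,0.0233,-1],[-0.057,-0.25,0.012,-0.02,0.0056,0.029,-1],[-0.068,-0.3,0.014,-0.024,0.0068,0.035,-1],[-0.08,-0.35,0.017,-0.028,0.008,0.041,-1],[-0.09,-0.4,0.019,-0.032,0.009,0.0466,-1],[-0.1,-0.45,0.022,-0.036,0.01,0.0525,-1],[-0.114,-0.501,0.024,-0.0404,0.0113,0.0583,-1]],
])

```text
time_s: 21.08
position: [0.4704, 0.0166, 0.0991]
tcp_rot: [[-0.402, 0.876, -0.265], [0.584, 0.468, 0.663], [0.705, 0.112, -0.7]]
force: [0.3, 0.6, -0.2]
opening: 1.001
grasp_force: 0.0
```

>>> carry_out([
  [[-0.022,-0.046,-0.013,-0.005,0.0017,0.0075,-1],[-0.043,-0.093,-0.026,-0.01,0.0034,0.015,-1],[-0.065,-0.14,-0.039,-0.015,0.005,0.0225,-1],[-0.087,-0.186,-0.052,-0.02,0.0068,0.03,-1],[-0.109,-0.23,-0.065,-0.0256,0.0085,0.0374,-1],[-0.13,-0.28,-0.078,-0.031,0.01,0.045,-1],[-0.152,-0.326,-0.091,-0.036,0.012,0.0524,-1],[-0.174,-0.372,-0.104,-0.0409,0.0136,0.0599,-1],[-0.174,-0.372,-0.104,-0.0409,0.0136,0.0599,-1],[-0.174,-0.372,-0.104,-0.0409,0.0136,0.0599,-1]],
])

```text
time_s: 21.92
position: [0.4366, -0.0353, 0.0855]
tcp_rot: [[-0.031, 0.999, -0.04], [0.62, 0.05, 0.783], [0.784, -0.0, -0.621]]
force: [0.6, 0.5, -0.4]
opening: 1.002
grasp_force: 0.0
```

```bash
python3 - <<'E'
from h import *
s=telemetry.read_state();print(s["time_s"],cmd()[0]-s["position"],abs(cmd()[1]-s["tcp_rot"]).max())
w=snap("wrist","w2");t=snap("top","top2")
Rt,c=lying(-87,(.433,.0445));o=c-Rt[:,2]*.096
print(proj("wrist",[c+Rt@[-.022,0,0],o+Rt@[-.022,.022,.112],o+Rt@[-.022,-.022,.112]]))
cv2.imwrite("pics/m2.png",np.hstack([cv2.resize(w[180:340,220:420],None,fx=2,fy=2),cv2.resize(t[150:310,120:320],None,fx=2,fy=2)]))
E
```

```text
21.9167 [0.0006 0.0005 0.0005] 0.0021677254657448616
[[318.6159 221.4775]
 [351.3889 240.971 ]
 [285.8979 240.9811]]
```

View pics/m2.png

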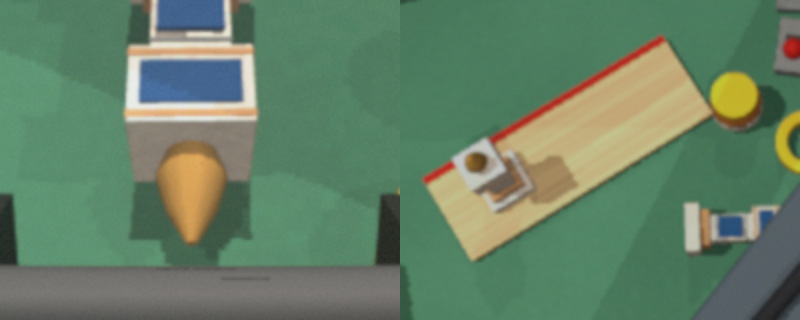

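The left panel shows tower B's crown plaque at wrist (315,220), about 2 mm off centre. The right panel shows tower A standing square on the board at top (240,237). I'll grip B with a small correction.

>>> carry_out([
  [[0,-0.012,0.1,0,0,0,-1],[0,-0.012,0.2,0,0,0,-1],[0,-0.012,0.3,0,0,0,-1],[0,-0.012,0.4,0,0,0,-1],[0,-0.012,0.5,0,0,0,-1],[0,-0.012,0.6,0,0,0,-1],[0,-0.012,0.68,0,0,0,-1],[0,-0.012,0.74,0,0,0,-1],[0,-0.012,0.78,0,0,0,-1],[0,-0.012,0.8,0,0,0,-1]],
])

```text
time_s: 22.85
position: [0.4299, 0.0599, 0.0106]
tcp_rot: [[-0.033, 0.999, -0.042], [0.62, 0.054, 0.783], [0.784, -0.0, -0.621]]
force: [0.1, -0.2, 0.1]
opening: 1.001
grasp_force: 0.0
```

>>> carry_out([
  [[0,0,0,0,0,0,-0.5],[0,0,0,0,0,0,-0.2],[0,0,0,0,0,0,0],[0,0,0,0,0,0,0.2],[0,0,0,0,0,0,1],[0,0,0,0,0,0,1],[0,0,0,0,0,0,1],[0,0,0,0,0,0,1],[0,0,0,0,0,0,1],[0,0,0,0,0,0,1]],
])

```text
time_s: 23.68
position: [0.4301, 0.0589, 0.011]
tcp_rot: [[-0.033, 0.999, -0.041], [0.62, 0.052, 0.783], [0.784, 0.0, -0.621]]
force: [-0.4, -1.3, 0.9]
opening: 0.506
grasp_force: 29.9
```

```bash
python3 - <<'E'
from h import *
p,Rm=cmd();p=p+Rm@np.array([0,-.012,.8])*.15;setcmd(p,Rm)
s=telemetry.read_state();print(s["time_s"],s["opening"]*87,s["grasp_force"],p-s["position"],s["force"])
json.dump(list(s["joint_positions"]),open("q.json","w"))
Rt,c=lying(-87,(.433,.0445));Rg=Rm.T@Rt
call(p+[0,0,.13],Rm,1,10)
pp,W=tool(*standing(.035,0,.07),48,1)
qp=iknear(pp,W,[20,55,60,-10,105,80])[0]
q0=np.array(json.load(open("q.json")))
C=np.array([[x,y,z] for x in(-.028,.028) for y in (-.028,.028) for z in (-.096,.051)])
for f in np.linspace(0,1,9):
    P,Wq=fk(q0+(qp-q0)*f,K);print(f,P,((P-Wq[:,2]*.0187)+C@(Wq@Rg).T)[:,2].min().round(3))
jmove(qp,4,1)
E
```

```text
23.6833 44.00100744621135 29.945722193224356 [0.0003 0.0001 0.0004] [-0.3726 -1.2838  0.8923]
load 0.31 jspeed 0.12 end [0.4304 0.0591 0.1414] q [-36.  40. 112.  40.  72. -67.]
    [0.679, 0.0, -0.538] [0.0, 0.0, 0.0] 1
0.0 [0.4304 0.0591 0.1414] 0.122
0.125 [0.4367 0.0764 0.1343] 0.112
0.25 [0.4447 0.0921 0.1282] 0.095
0.375 [0.4559 0.1075 0.1242] 0.075
0.5 [0.4708 0.1249 0.1232] 0.059
0.625 [0.4889 0.1464 0.1262] 0.049
0.75 [0.5086 0.1743 0.1338] 0.048
0.875 [0.5273 0.2101 0.1464] 0.059
1.0 [0.542  0.2544 0.1641] 0.082
load 0.39 jspeed 0.26 end [0.4447 0.0922 0.1282] q [-22.  43.  98.  28.  82. -31.]
    [0.065, 0.107, 0.223] [0.0525, -0.0265, 0.05] 1
load 0.43 jspeed 0.25 end [0.4708 0.1249 0.1233] q [-8. 46. 85. 15. 91.  5.]
    [0.187, 0.186, 0.097] [0.023, -0.0561, 0.0589] 1
load 0.46 jspeed 0.25 end [0.5086 0.1743 0.1339] q [  6.  49.  71.   2. 101.  40.]
    [0.405, 0.073, -0.088] [-0.0203, -0.0572, 0.069] 1
load 0.50 jspeed 0.25 end [0.542  0.2544 0.1641] q [ 19.  52.  58. -10. 111.  76.]
    [0.448, -0.28, -0.31] [-0.0517, -0.0273, 0.0802] 1
```

```bash
python3 - <<'E'
from h import *
s=telemetry.read_state();Rt,c=lying(-87,(.433,.0445))
p,Rm=tool(Rt,c,48,1,0);
# commanded = hover commanded + approach
import math
Rm=R.from_matrix(Rm).as_matrix();p=s["position"]+[.0003,.0001,.0004];setcmd(p,Rm);json.dump(list(s["joint_positions"]),open("q.json","w"))
Rg=Rm.T@Rt
call(p+[0,0,.18],Rm,1,10)
pp,W=tool(*standing(.035,0,.10),48,1)
qp=iknear(pp,W,[20,55,60,-10,105,80])[0]
q0=np.array(json.load(open("q.json")))
C=np.array([[x,y,z] for x in(-.028,.028) for y in (-.028,.028) for z in (-.096,.051)])
for f in np.linspace(0,1,9):
    P,Wq=fk(q0+(qp-q0)*f,K);print(f,P,((P-Wq[:,2]*.0187)+C@(Wq@Rg).T)[:,2].min().round(3))
jmove(qp,4,1)
E
```

```text
load 0.43 jspeed 0.17 end [0.4304 0.059  0.1914] q [-36.  34. 110.  39.  78. -62.]
    [0.94, -0.0, -0.746] [0.0, 0.0, 0.0] 1
0.0 [0.4304 0.059  0.1914] 0.172
0.125 [0.4363 0.0742 0.1832] 0.161
0.25 [0.4449 0.0883 0.1759] 0.141
0.375 [0.4569 0.1031 0.1704] 0.12
0.5 [0.4726 0.1205 0.1676] 0.102
0.625 [0.491  0.1429 0.1682] 0.09
0.75 [0.5105 0.1719 0.1727] 0.087
0.875 [0.5285 0.209  0.1814] 0.094
1.0 [0.542  0.2544 0.1941] 0.112
load 0.40 jspeed 0.25 end [0.4449 0.0883 0.1759] q [-22.  38.  97.  27.  87. -28.]
    [0.037, 0.107, 0.213] [0.0523, -0.0293, 0.0511] 1
load 0.42 jspeed 0.24 end [0.4726 0.1206 0.1676] q [-8. 42. 84. 14. 95.  7.]
    [0.178, 0.203, 0.104] [0.0215, -0.0564, 0.059] 1
load 0.45 jspeed 0.24 end [0.5105 0.1719 0.1727] q [  6.  46.  70.   2. 104.  41.]
    [0.412, 0.091, -0.062] [-0.0203, -0.0559, 0.0679] 1
load 0.49 jspeed 0.24 end [0.542  0.2544 0.194 ] q [ 19.  51.  57. -10. 113.  75.]
    [0.476, -0.269, -0.261] [-0.05, -0.0273, 0.0781] 1
```

>>> carry_out([
  [[0.04,0,-0.03,0,0,0,1],[0.12,0,-0.095,0,0,0,1],[0.23,0,-0.18,0,0,0,1],[0.35,0,-0.28,0,0,0,1],[0.47,0,-0.373,0,0,0,1],[0.59,0,-0.47,0,0,0,1],[0.71,0,-0.56,0,0,0,1],[0.82,0,-0.65,0,0,0,1],[0.9,0,-0.714,0,0,0,1],[0.94,0,-0.746,0,0,0,1]],
])

```text
time_s: 24.52
position: [0.4299, 0.059, 0.1927]
tcp_rot: [[-0.035, 0.999, -0.04], [0.622, 0.053, 0.781], [0.782, 0.002, -0.623]]
force: [-0.2, 0.3, -1.2]
opening: 0.502
grasp_force: 29.9
```

>>> carry_out([
  [[0.004,0.01,0.02,0.005,-0.003,0.005,1],[0.007,0.02,0.04,0.01,-0.006,0.01,1],[0.011,0.03,0.06,0.0157,-0.009,0.015,1],[0.015,0.04,0.085,0.021,-0.012,0.02,1],[0.018,0.053,0.106,0.026,-0.0147,0.0255,1],[0.022,0.064,0.128,0.031,-0.0176,0.031,1],[0.026,0.075,0.149,0.0366,-0.0205,0.036,1],[0.03,0.086,0.17,0.042,-0.0234,0.041,1],[0.033,0.096,0.19,0.047,-0.0264,0.046,1],[0.037,0.107,0.213,0.0523,-0.0293,0.0511,1]],
])

```text
time_s: 25.35
position: [0.444, 0.0885, 0.175]
tcp_rot: [[0.24, 0.893, -0.38], [0.773, 0.061, 0.631], [0.587, -0.445, -0.676]]
force: [0.3, 0.6, -1.8]
opening: 0.502
grasp_force: 29.9
```

>>> carry_out([
  [[0.018,0.02,0.01,0.002,-0.0056,0.006,1],[0.036,0.04,0.02,0.0043,-0.011,0.012,1],[0.053,0.06,0.03,0.0065,-0.017,0.018,1],[0.07,0.08,0.04,0.0086,-0.0226,0.0236,1],[0.09,0.1,0.05,0.011,-0.028,0.0295,1],[0.107,0.12,0.06,0.013,-0.034,0.0354,1],[0.125,0.14,0.073,0.015,-0.0395,0.041,1],[0.142,0.16,0.083,0.017,-0.045,0.047,1],[0.16,0.18,0.094,0.0194,-0.051,0.053,1],[0.178,0.203,0.104,0.0215,-0.0564,0.059,1]],
])

```text
time_s: 26.18
position: [0.4716, 0.1209, 0.1667]
tcp_rot: [[0.366, 0.71, -0.601], [0.923, -0.195, 0.332], [0.119, -0.676, -0.727]]
force: [0.3, -0.1, -1.4]
opening: 0.505
grasp_force: 29.9
```

>>> carry_out([
  [[0.04,0.009,-0.006,-0.002,-0.0056,0.0068,1],[0.08,0.018,-0.012,-0.004,-0.011,0.0136,1],[0.124,0.027,-0.019,-0.006,-0.0168,0.0204,1],[0.165,0.036,-0.025,-0.008,-0.0224,0.027,1],[0.206,0.045,-0.031,-0.01,-0.028,0.034,1],[0.247,0.055,-0.037,-0.012,-0.0335,0.0407,1],[0.288,0.064,-0.043,-0.0142,-0.039,0.0475,1],[0.33,0.073,-0.05,-0.0162,-0.0447,0.054,1],[0.37,0.082,-0.056,-0.0183,-0.05,0.061,1],[0.412,0.091,-0.062,-0.0203,-0.0559,0.0679,1]],
])

```text
time_s: 27.02
position: [0.5095, 0.1721, 0.1718]
tcp_rot: [[0.431, 0.618, -0.657], [0.804, -0.594, -0.031], [-0.41, -0.515, -0.753]]
force: [-0.1, 0.1, -0.8]
opening: 0.502
grasp_force: 29.9
```

>>> carry_out([
  [[0.06,-0.034,-0.033,-0.006,-0.0034,0.01,1],[0.12,-0.067,-0.065,-0.0125,-0.0068,0.0195,1],[0.18,-0.1,-0.098,-0.019,-0.01,0.029,1],[0.24,-0.135,-0.13,-0.025,-0.0137,0.039,1],[0.3,-0.168,-0.163,-0.031,-0.017,0.049,1],[0.357,-0.2,-0.196,-0.0375,-0.0205,0.0586,1],[0.417,-0.235,-0.228,-0.044,-0.024,0.068,1],[0.476,-0.269,-0.261,-0.05,-0.0273,0.0781,1],[0.476,-0.269,-0.261,-0.05,-0.0273,0.0781,1],[0.476,-0.269,-0.261,-0.05,-0.0273,0.0781,1]],
])

```text
time_s: 27.85
position: [0.5406, 0.2551, 0.1925]
tcp_rot: [[0.618, 0.552, -0.56], [0.411, -0.834, -0.369], [-0.67, -0.002, -0.742]]
force: [-0.0, -0.8, -1.7]
opening: 0.5
grasp_force: 29.9
```

```bash
python3 - <<'E'
from h import *
s=telemetry.read_state();p,Rm=cmd();print(s["time_s"],s["opening"]*87,p-s["position"],abs(Rm-s["tcp_rot"]).max(),s["force"])
json.dump(list(s["joint_positions"]),open("q.json","w"))
call(p+[0,0,-.092],Rm,1,9);call(cmd()[0]+[0,0,-.006],Rm,1,9)
a=snap("side","s3");cv2.imwrite("pics/s3c.png",cv2.resize(a[150:480,60:460],None,fx=1.5,fy=1.5))
E
```

```text
27.85 43.508958965282844 [ 0.0014 -0.0007  0.0016] 0.002883316867657082 [-0.0327 -0.7739 -1.7351]
load 0.25 jspeed 0.06 end [0.542  0.2544 0.102 ] q [ 19.  56.  59. -10. 105.  77.]
    [0.411, 0.0, 0.456] [0.0, 0.0, 0.0] 1
load 0.02 jspeed 0.00 end [0.542  0.2544 0.0959] q [ 19.  57.  59. -10. 105.  77.]
    [0.027, 0.0, 0.03] [0.0, 0.0, 0.0] 1
```

View pics/s3c.png

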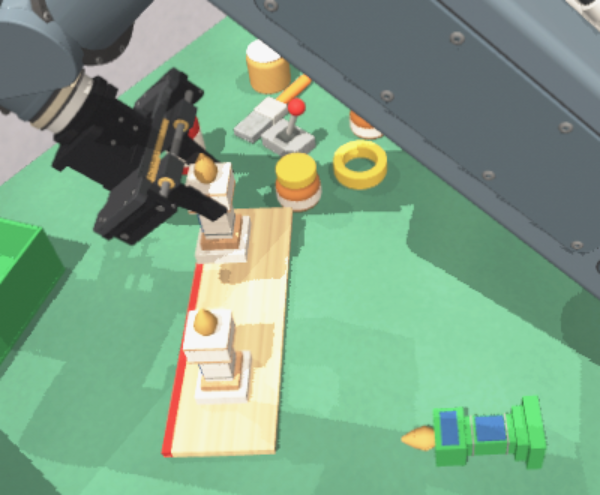

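The side view shows tower A standing at crop (218,370) and tower B upright above the board at (220,225). I'll lower B, release it and back off.

>>> carry_out([
  [[0.03,0,0.033,0,0,0,1],[0.08,0,0.089,0,0,0,1],[0.14,0,0.155,0,0,0,1],[0.2,0,0.222,0,0,0,1],[0.26,0,0.288,0,0,0,1],[0.31,0,0.344,0,0,0,1],[0.36,0,0.4,0,0,0,1],[0.39,0,0.433,0,0,0,1],[0.411,0,0.456,0,0,0,1],[0.411,0,0.456,0,0,0,1]],
])

```text
time_s: 28.73
position: [0.5412, 0.2544, 0.1003]
tcp_rot: [[0.619, 0.55, -0.56], [0.409, -0.835, -0.368], [-0.67, -0.001, -0.742]]
force: [0.1, -0.0, -1.1]
opening: 0.506
grasp_force: 29.9
```

>>> carry_out([
  [[0.003,0,0.0033,0,0,0,1],[0.006,0,0.0066,0,0,0,1],[0.009,0,0.01,0,0,0,1],[0.012,0,0.0133,0,0,0,1],[0.015,0,0.0166,0,0,0,1],[0.018,0,0.02,0,0,0,1],[0.021,0,0.0233,0,0,0,1],[0.024,0,0.0266,0,0,0,1],[0.027,0,0.03,0,0,0,1],[0.027,0,0.03,0,0,0,1]],
])

```text
time_s: 29.57
position: [0.5415, 0.2545, 0.0953]
tcp_rot: [[0.62, 0.55, -0.559], [0.409, -0.835, -0.368], [-0.669, -0.0, -0.743]]
force: [0.0, -0.9, -1.9]
opening: 0.503
grasp_force: 29.9
```

No contact yet, so I'll lower it a little more.

>>> carry_out([
  [[0.002,0,0.0022,0,0,0,1],[0.003,0,0.0033,0,0,0,1],[0.005,0,0.0055,0,0,0,1],[0.007,0,0.0077,0,0,0,1],[0.009,0,0.01,0,0,0,1],[0.009,0,0.01,0,0,0,1],[0.009,0,0.01,0,0,0,1],[0.009,0,0.01,0,0,0,1],[0.009,0,0.01,0,0,0,1],[0.009,0,0.01,0,0,0,1]],
])

```text
time_s: 30.4
position: [0.5415, 0.2545, 0.0952]
tcp_rot: [[0.62, 0.55, -0.559], [0.408, -0.835, -0.368], [-0.67, 0.0, -0.743]]
force: [-0.5, 0.9, 6.1]
opening: 0.503
grasp_force: 29.9
```

>>> carry_out([
  [[0,0,0,0,0,0,0.0],[0,0,0,0,0,0,-0.1],[0,0,0,0,0,0,-0.2],[0,0,0,0,0,0,-0.4],[0,0,0,0,0,0,-0.6],[0,0,0,0,0,0,-1],[0,0,0,0,0,0,-1],[0,0,0,0,0,0,-1],[0,0,0,0,0,0,-1],[0,0,0,0,0,0,-1]],
])

```text
time_s: 31.23
position: [0.5416, 0.2545, 0.0935]
tcp_rot: [[0.62, 0.55, -0.559], [0.409, -0.835, -0.368], [-0.669, -0.0, -0.743]]
force: [-0.3, -0.1, 0.3]
opening: 0.976
grasp_force: 0.0
```

>>> carry_out([
  [[0,0,-0.03,0,0,0,-1],[0,0,-0.08,0,0,0,-1],[0,0,-0.15,0,0,0,-1],[0,0,-0.23,0,0,0,-1],[0,0,-0.33,0,0,0,-1],[0,0,-0.43,0,0,0,-1],[0,0,-0.53,0,0,0,-1],[0,0,-0.63,0,0,0,-1],[0,0,-0.73,0,0,0,-1],[0,0,-0.8,0,0,0,-1]],
])

```text
time_s: 32.07
position: [0.6099, 0.2994, 0.1845]
tcp_rot: [[0.622, 0.55, -0.557], [0.41, -0.835, -0.367], [-0.667, 0.0, -0.745]]
force: [0.4, 0.2, 0.7]
opening: 0.998
grasp_force: 0.0
```

```bash
python3 - <<'E'
from h import *
p,Rm=cmd()
for d in ([.009,0,.01],[0,0,-.8]): p=p+Rm@np.array(d)*.15
setcmd(p,Rm)
s=telemetry.read_state();print(s["time_s"],p-s["position"],s["qvel"].round(1));json.dump(list(s["joint_positions"]),open("q.json","w"))
y=Rm[:,1]; call(p+[-.01,-.03,.10],R.from_rotvec(y*np.radians(25)).as_matrix()@Rm,-1,9)
print(cmd()[1][:,2])
az=-7.5;u=np.array([np.cos(np.radians(az)),np.sin(np.radians(az)),0])
st=np.array([.6333,.0136,.078])-.05*u
for a in (az,az+180,az+90,az-90):
    q,c=iknear(st+[0,0,.08],down(a),[-10,40,80,0,60,60]);print(a,q,c)
    q,c=iknear(st,down(a),q);print(a,q,c)
E
```

```text
32.0667 [-0.0008 -0.0008 -0.0015] [  1.3   4.4 -23.7  -1.3  19.5  -2.7]
load 0.39 jspeed 0.19 end [0.5991 0.2686 0.283 ] q [17. 38. 59. -5. 99. 73.]
    [-0.569, 0.13, -0.384] [-0.0, 0.0694, 0.0] -1
[-0.2447 -0.161  -0.9561]
-7.5 [-9.0006 31.7575 91.7461  0.     56.4964 -1.5006] 2.288907333488555e-31
-7.5 [-9.0006 38.52   94.799  -0.     46.681  -1.5006] 3.604432860945177e-27
172.5 [-13.9085  30.9375  94.6622   8.2881  53.675  163.58  ] 0.024175402096180045
172.5 [-13.4114  37.9909  97.622    9.1763  43.5998 163.58  ] 0.01859707695530763
82.5 [ -9.0006  31.7575  91.7461   0.      56.4964 -91.5006] 5.013886624156179e-27
82.5 [ -9.0006  38.52    94.799   -0.      46.681  -91.5006] 3.3479760328123635e-27
-97.5 [-9.0006 31.7575 91.7461 -0.     56.4964 88.4994] 8.370943333422489e-25
-97.5 [-9.0006 38.52   94.799  -0.     46.681  88.4994] 3.4631456909730386e-27
```

```bash
python3 - <<'E'
from h import *
az=-7.5;u=np.array([np.cos(np.radians(az)),np.sin(np.radians(az)),0])
st=np.array([.6333,.0136,.085])-.05*u
q,c=iknear(st+[0,0,.08],down(az-90),[-9,32,92,0,56,88])
q0=np.array(json.load(open("q.json")));print([fk(q0+(q-q0)*f,K)[0].round(3).tolist() for f in (.25,.5,.75,1)])
jmove(q,3,1); call(st,down(az-90),1,9); call(st+.055*u,down(az-90),1,10)
E
```

```text
[[0.611, 0.204, 0.247], [0.612, 0.14, 0.216], [0.603, 0.078, 0.188], [0.584, 0.02, 0.165]]
load 0.24 jspeed 0.10 end [0.613  0.1822 0.2364] q [ 8. 36. 70. -3. 85. 78.]
    [-0.138, 0.532, 0.367] [0.0064, 0.0156, 0.0354] 1
load 0.22 jspeed 0.09 end [0.6072 0.0983 0.1968] q [-0. 33. 81. -2. 71. 83.]
    [-0.174, 0.507, 0.312] [0.0056, 0.0152, 0.0375] 1
load 0.21 jspeed 0.09 end [0.5837 0.0202 0.1651] q [-9. 31. 91. -0. 57. 89.]
    [-0.195, 0.495, 0.239] [0.0043, 0.0151, 0.0396] 1
load 0.21 jspeed 0.08 end [0.5837 0.0202 0.085 ] q [-9. 38. 95. -0. 48. 89.]
    [0.0, 0.0, 0.534] [0.0, 0.0, -0.0] 1
load 0.13 jspeed 0.06 end [0.6383 0.013  0.085 ] q [-9. 41. 86. -0. 53. 89.]
    [0.367, 0.0, -0.0] [0.0, 0.0, -0.0] 1
```

>>> carry_out([
  [[-0.06,0.014,-0.043,0,0.0077,0,-1],[-0.126,0.03,-0.085,0,0.0154,0,-1],[-0.19,0.043,-0.128,0,0.023,0,-1],[-0.25,0.058,-0.17,0,0.031,0,-1],[-0.316,0.07,-0.213,0,0.0386,0,-1],[-0.38,0.087,-0.256,0,0.0463,0,-1],[-0.44,0.1,-0.3,0,0.054,0,-1],[-0.506,0.116,-0.34,0,0.0617,0,-1],[-0.569,0.13,-0.384,0,0.0694,0,-1],[-0.569,0.13,-0.384,0,0.0694,0,-1]],
])

```text
time_s: 32.9
position: [0.5992, 0.2681, 0.2878]
tcp_rot: [[0.801, 0.55, -0.238], [0.526, -0.835, -0.159], [-0.286, 0.002, -0.958]]
force: [0.3, -0.2, 1.8]
opening: 0.998
grasp_force: 0.0
```

>>> carry_out([
  [[-0.014,0.053,0.037,0.0006,0.0016,0.0035,1],[-0.028,0.106,0.073,0.0013,0.003,0.007,1],[-0.04,0.16,0.11,0.002,0.0047,0.0106,1],[-0.055,0.21,0.147,0.0026,0.006,0.014,1],[-0.07,0.266,0.18,0.003,0.008,0.018,1],[-0.083,0.32,0.22,0.004,0.0094,0.021,1],[-0.097,0.37,0.257,0.0045,0.011,0.025,1],[-0.11,0.426,0.294,0.005,0.0125,0.028,1],[-0.124,0.48,0.33,0.0058,0.014,0.032,1],[-0.138,0.532,0.367,0.0064,0.0156,0.0354,1]],
])

```text
time_s: 33.73
position: [0.6128, 0.1813, 0.2354]
tcp_rot: [[0.921, 0.347, -0.178], [0.338, -0.938, -0.082], [-0.195, 0.015, -0.981]]
force: [-0.5, -0.5, -0.3]
opening: 0.32
grasp_force: 0.0
```

>>> carry_out([
  [[-0.017,0.05,0.03,0.0006,0.0015,0.0037,1],[-0.035,0.1,0.06,0.001,0.003,0.0075,1],[-0.05,0.15,0.094,0.0017,0.0046,0.011,1],[-0.07,0.2,0.125,0.002,0.006,0.015,1],[-0.087,0.25,0.156,0.0028,0.0076,0.019,1],[-0.1,0.3,0.187,0.0034,0.009,0.0225,1],[-0.12,0.355,0.218,0.004,0.0106,0.026,1],[-0.14,0.4,0.25,0.0045,0.012,0.03,1],[-0.157,0.456,0.28,0.005,0.0137,0.034,1],[-0.174,0.507,0.312,0.0056,0.0152,0.0375,1]],
])

```text
time_s: 34.57
position: [0.6067, 0.0974, 0.196]
tcp_rot: [[0.989, 0.116, -0.094], [0.114, -0.993, -0.026], [-0.096, 0.015, -0.995]]
force: [-0.0, -0.2, -0.0]
opening: 0.007
grasp_force: 0.0
```

>>> carry_out([
  [[-0.024,0.06,0.03,0.0005,0.002,0.005,1],[-0.05,0.12,0.06,0.001,0.004,0.01,1],[-0.073,0.186,0.09,0.0016,0.0057,0.015,1],[-0.1,0.25,0.12,0.002,0.0075,0.02,1],[-0.12,0.31,0.15,0.0027,0.0094,0.025,1],[-0.146,0.37,0.18,0.003,0.011,0.03,1],[-0.17,0.433,0.21,0.0038,0.013,0.035,1],[-0.195,0.495,0.239,0.0043,0.0151,0.0396,1],[-0.195,0.495,0.239,0.0043,0.0151,0.0396,1],[-0.195,0.495,0.239,0.0043,0.0151,0.0396,1]],
])

```text
time_s: 35.4
position: [0.5831, 0.0197, 0.1645]
tcp_rot: [[0.991, -0.132, -0.0], [-0.132, -0.991, 0.0], [-0.001, -0.0, -1.0]]
force: [0.4, 0.0, -0.1]
opening: 0.002
grasp_force: 0.0
```

```bash
python3 - <<'E'
from h import *
s=telemetry.read_state();print(s["time_s"],s["position"])
w=snap("wrist","w3");t=snap("top","top3")
print(proj("wrist",[[.6333,.0136,.1]]))
cv2.imwrite("pics/m3.png",np.hstack([cv2.resize(w[0:480,130:530],(375,450)),cv2.resize(t[100:310,120:318],None,fx=2.143,fy=2.143)]))
E
```

```text
35.4 [0.5831 0.0197 0.1645]
[[317.2231 175.6088]]
```

View pics/m3.png

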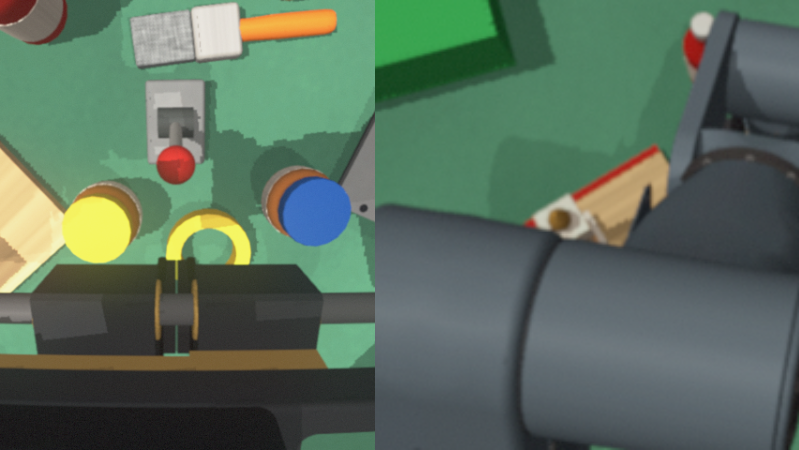

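The wrist view shows the lever knob at about (318,175), exactly as predicted. The top panel shows tower B standing at top px (206,203), and A was already confirmed. I'll switch the fan on.

>>> carry_out([
  [[0,0,0.04,0,0,0,1],[0,0,0.1,0,0,0,1],[0,0,0.18,0,0,0,1],[0,0,0.26,0,0,0,1],[0,0,0.34,0,0,0,1],[0,0,0.41,0,0,0,1],[0,0,0.47,0,0,0,1],[0,0,0.51,0,0,0,1],[0,0,0.534,0,0,0,1],[0,0,0.534,0,0,0,1]],
])

```text
time_s: 36.33
position: [0.5829, 0.0204, 0.0836]
tcp_rot: [[0.991, -0.13, -0.002], [-0.13, -0.991, 0.0], [-0.002, -0.0, -1.0]]
force: [-0.2, 0.1, 0.2]
opening: 0.0
grasp_force: 0.0
```

>>> carry_out([
  [[0.04,0,0,0,0,0,1],[0.08,0,0,0,0,0,1],[0.12,0,0,0,0,0,1],[0.16,0,0,0,0,0,1],[0.2,0,0,0,0,0,1],[0.24,0,0,0,0,0,1],[0.28,0,0,0,0,0,1],[0.32,0,0,0,0,0,1],[0.35,0,0,0,0,0,1],[0.367,0,0,0,0,0,1]],
])

```text
time_s: 37.17
position: [0.6389, 0.0129, 0.0845]
tcp_rot: [[0.991, -0.13, 0.001], [-0.13, -0.991, 0.0], [0.001, -0.0, -1.0]]
force: [-0.9, -0.2, 1.2]
opening: 0.002
grasp_force: 0.5
```

>>> carry_out([
  [[0.03,0,0,0,0,0,1],[0.06,0,0,0,0,0,1],[0.09,0,0,0,0,0,1],[0.12,0,0,0,0,0,1],[0.15,0,0,0,0,0,1],[0.18,0,0,0,0,0,1],[0.21,0,0,0,0,0,1],[0.24,0,0,0,0,0,1],[0.26,0,0,0,0,0,1],[0.28,0,0,0,0,0,1]],
])

```text
time_s: 38.0
position: [0.6767, 0.008, 0.084]
tcp_rot: [[0.991, -0.13, -0.008], [-0.13, -0.992, 0.001], [-0.008, 0.0, -1.0]]
force: [-9.8, 1.7, 6.5]
opening: 0.003
grasp_force: 4.9
```

>>> carry_out([
  [[0.005,0,0,0,0,0,1],[0.01,0,0,0,0,0,1],[0.015,0,0,0,0,0,1],[0.02,0,0,0,0,0,1],[0.02,0,0,0,0,0,1],[0.02,0,0,0,0,0,1],[0.02,0,0,0,0,0,1],[0.02,0,0,0,0,0,1],[0.02,0,0,0,0,0,1],[0.02,0,0,0,0,0,1]],
])

```text
time_s: 38.83
position: [0.6766, 0.008, 0.084]
tcp_rot: [[0.991, -0.13, -0.014], [-0.13, -0.992, 0.001], [-0.014, 0.0, -1.0]]
force: [-11.1, 0.2, 6.8]
opening: 0.002
grasp_force: 5.3
```

```bash
python3 - <<'E'
from h import *
s=telemetry.read_state();print(s["force"],s["position"])
w=snap("wrist","w4");hsv=cv2.cvtColor(w,cv2.COLOR_BGR2HSV)
n,l,st,c=cv2.connectedComponentsWithStats(cv2.inRange(hsv,(0,150,80),(6,255,255))|cv2.inRange(hsv,(174,150,80),(180,255,255)))
print([(c[i].round(1),st[i][4]) for i in range(1,n) if st[i][4]>40])
for th in np.linspace(-.5,.5,5): print(th,proj("wrist",[[.6714+.08*np.sin(th)*.991,.0086-.08*np.sin(th)*.13,.03+.08*np.cos(th)]]))
E
```

```text
[-11.1      0.1924   6.7612] [0.6766 0.008  0.084 ]
[(array([ 56.5, 125.7]), np.int32(13096)), (array([164.5, 122.6]), np.int32(289)), (array([317. , 257.7]), np.int32(2546)), (array([ 67.8, 297.3]), np.int32(496))]
-0.5 [[316.7508 391.956 ]]
-0.25 [[316.6613 368.5315]]
0.0 [[316.5901 332.1325]]
0.25 [[316.5529 286.2055]]
0.5 [[316.559  237.5567]]
```

>>> carry_out([
  [[0.01,0,0,0,0,0,1],[0.02,0,0,0,0,0,1],[0.03,0,0,0,0,0,1],[0.04,0,0,0,0,0,1],[0.05,0,0,0,0,0,1],[0.05,0,0,0,0,0,1],[0.05,0,0,0,0,0,1],[0.05,0,0,0,0,0,1],[0.05,0,0,0,0,0,1],[0.05,0,0,0,0,0,1]],
])

```text
time_s: 39.72
position: [0.677, 0.008, 0.084]
tcp_rot: [[0.991, -0.129, -0.03], [-0.129, -0.992, 0.003], [-0.03, 0.001, -1.0]]
force: [-23.2, 0.4, 15.0]
opening: 0.007
grasp_force: 11.5
```

```bash
python3 - <<'E'
from h import *
p,Rm=cmd();p=p+Rm@np.array([.35,0,0])*.15;setcmd(p,Rm)
s=telemetry.read_state();print(s["force"],s["position"],p,s["tcp_rot"][:,2])
w=snap("wrist","w5");a=snap("side","s5")
cv2.imwrite("pics/m5.png",np.hstack([w[180:360,220:420].repeat(2,0).repeat(2,1),a[180:360,180:380].repeat(2,0).repeat(2,1)]))
E
```

```text
[-23.2247   0.4263  15.0412] [0.677 0.008 0.084] [0.6903 0.0061 0.0849] [-0.0298  0.003  -0.9996]
```

View pics/m5.png

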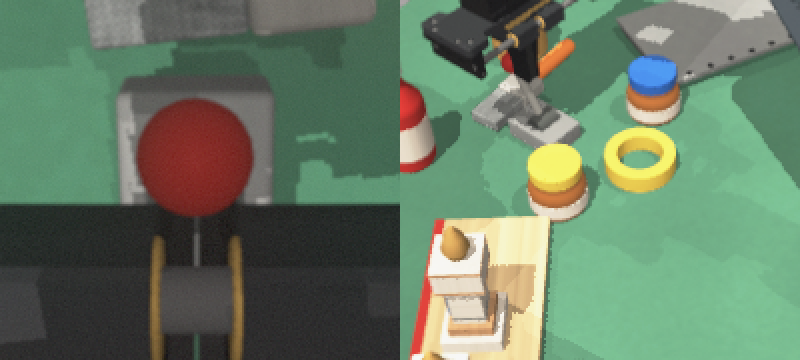

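The wrist crop shows the lever against its far stop at 23 N, knob at (198,157). The side crop shows the towers standing and the jars in place. I'll back off and raise the arm.

>>> carry_out([
  [[-0.05,0,0,0,0,0,1],[-0.1,0,0,0,0,0,1],[-0.16,0,0,0,0,0,1],[-0.22,0,0,0,0,0,1],[-0.3,0,0,0,0,0,1],[-0.38,0,0,0,0,0,1],[-0.45,0,0,0,0,0,1],[-0.52,0,0,0,0,0,1],[-0.57,0,0,0,0,0,1],[-0.6,0,0,0,0,0,1]],
])

```text
time_s: 40.65
position: [0.6004, 0.018, 0.0848]
tcp_rot: [[0.991, -0.13, 0.001], [-0.13, -0.991, -0.0], [0.001, -0.0, -1.0]]
force: [0.3, 0.2, 0.5]
opening: 0.006
grasp_force: 0.0
```

>>> carry_out([
  [[0,0,-0.1,0,0,0,-1],[0,0,-0.2,0,0,0,-1],[0,0,-0.3,0,0,0,-1],[0,0,-0.4,0,0,0,-1],[0,0,-0.5,0,0,0,-1],[0,0,-0.6,0,0,0,-1],[0,0,-0.7,0,0,0,-1],[0,0,-0.8,0,0,0,-1],[0,0,-0.9,0,0,0,-1],[0,0,-0.9,0,0,0,-1]],
])

```text
time_s: 41.48
position: [0.6036, 0.0175, 0.223]
tcp_rot: [[0.991, -0.13, 0.008], [-0.13, -0.991, -0.001], [0.008, 0.0, -1.0]]
force: [-0.1, 0.4, 0.3]
opening: 0.676
grasp_force: 0.0
```

```bash
cat >> h.py <<'E'
HS={"yellow":[((24,130,110),(33,255,255))],"blue":[((100,120,60),(125,255,255))],"red":[((0,170,80),(6,255,255)),((174,170,80),(180,255,255))],"white":[((0,0,170),(180,60,255))]}
def locate(cam_n,im,col,z=.062):
    hsv=cv2.cvtColor(im,cv2.COLOR_BGR2HSV);m=sum(cv2.inRange(hsv,a,b) for a,b in HS[col])
    n,l,st,c=cv2.connectedComponentsWithStats(m);out=[]
    for i in range(1,n):
        if st[i][4]>100:
            cs=max(cv2.findContours((l==i).astype(np.uint8),0,1)[0],key=len)[:,0]
            P=at(cam_n,cs,z)[:,:2];(x,y),r=cv2.minEnclosingCircle((P*1000).astype(np.float32))
            if 15<r<50: out.append((round(x/1000,4),round(y/1000,4),round(r),st[i][4],c[i].round().tolist()))
    return out
E
python3 - <<'E'
from h import *
p,Rm=cmd();p=p+Rm@np.array([-.6,0,-.9])*.15;setcmd(p,Rm)
s=telemetry.read_state();print(s["time_s"],p-s["position"],s["force"]);json.dump(list(s["joint_positions"]),open("q.json","w"))
im={n:snap(n,n+"6") for n in("wrist","top","side")}
for n in im:
    for c in("yellow","blue","red"): print(n,c,locate(n,im[n],c))
w=np.array([.865,-.50,0]);C=np.array([.5628,-.293,.018])
for sg,d in((-1,-.095),(0,0),(1,.095)):
    P=C+d*np.array([-.49,-.87,0])
    for a in(-30,150): print(d,P,iknear(P+[0,0,.02],down(a),[-30,40,80,0,60,0 if a<0 else 150]))
for a in (33,-147): print(iknear(np.array([.587,.0845,.016]),down(a),[0,45,100,0,40,0]))
E
```

```text
41.4833 [-0.0025  0.0004 -0.0031] [-0.0787  0.421   0.2634]
wrist yellow [(0.583, 0.0832, 29, np.int32(2827), [249.0, 248.0]), (0.5511, -0.0036, 37, np.int32(2871), [346.0, 270.0])]
wrist blue [(0.5738, -0.0901, 30, np.int32(2954), [439.0, 234.0])]
wrist red [(0.7705, 0.1212, 30, np.int32(2531), [166.0, 38.0])]
top yellow [(0.53, -0.0053, 40, np.int32(319), [331.0, 222.0])]
top blue [(0.5788, -0.0906, 29, np.int32(431), [361.0, 202.0]), (0.5632, 0.7049, 24, np.int32(237), [22.0, 204.0])]
top red [(0.3693, -0.2838, 28, np.int32(448), [443.0, 290.0])]
side yellow [(0.5137, 0.0297, 43, np.int32(487), [300.0, 257.0]), (0.585, 0.0854, 31, np.int32(427), [257.0, 262.0])]
side blue [(0.5745, -0.0874, 35, np.int32(390), [306.0, 217.0]), (0.2318, 0.3009, 19, np.int32(220), [359.0, 435.0]), (0.1957, 0.2795, 18, np.int32(289), [386.0, 435.0])]
side red [(0.3664, -0.2785, 35, np.int32(338), [422.0, 202.0]), (0.791, 0.1022, 42, np.int32(500), [179.0, 233.0]), (0.5756, 0.2981, 40, np.int32(144), [190.0, 339.0])]
-0.095 [ 0.6093 -0.2103  0.018 ] (array([-28.9781,  45.262 ,  86.3895,  -0.    ,  48.3
[... 238 characters left out ...]
.7227,  87.9841,  -0.    ,  47.2931,  -7.5955]), np.float64(6.755247682700713e-29))
0 [ 0.5628 -0.293   0.018 ] (array([-40.0548,  44.4221,  89.3265,   5.3903,  45.9347, 163.58  ]), np.float64(0.007202563707811761))
0.095 [ 0.5162 -0.3756  0.018 ] (array([-46.0719,  44.9317,  87.3635,  -0.    ,  47.7047, -16.0719]), np.float64(1.3686134468398676e-26))
0.095 [ 0.5162 -0.3756  0.018 ] (array([-46.1692,  44.9218,  87.3937,   0.2086,  47.684 , 163.58  ]), np.float64(1.1712570672687746e-05))
(array([ -2.6156,  44.7168,  94.7005,  -0.    ,  40.5827, -35.6156]), np.float64(8.45804894097628e-24))
(array([ -2.6156,  44.7168,  94.7005,   0.    ,  40.5827, 144.3844]), np.float64(8.343164924854999e-21))
```

```bash
cat >> h.py <<'E'
V=np.array([-.49,-.87,0]);SC=np.array([.5628,-.293,0])
def pick(xy,az,q0,n):
    xy=np.array([*xy,0]);q=iknear(xy+[0,0,.13],down(az),q0)[0];jmove(q,n,-1);call(xy+[0,0,.018],down(az),-1,9)
def place(d,n,az=-30,zl=.13,slide=0):
    P=SC+d*V;p,Rm=cmd();call(p+[0,0,zl],Rm,1,10)
    q=iknear(P+[0,0,.14],down(az),[-35,40,88,0,50,0])[0];jmove(q,n,1);call(P+[0,0,.041],down(az),1,9);call(P+[0,0,.036],down(az),1,9)
    call(P+[0,0,.13],down(az),-1,10)
E
python3 - <<'E'
from h import *
pick((.584,.084),33,[-3,42,92,0,45,-36],3)
place(0,3)
E
```

```text
load 0.61 jspeed 0.28 end [0.5998 0.04   0.1913] q [-7. 30. 88.  0. 62. 47.]
    [-0.028, -0.145, 0.191] [-0.0003, 0.0009, -0.1209] -1
load 0.61 jspeed 0.28 end [0.5933 0.0622 0.1602] q [-5. 32. 90. -0. 58.  6.]
    [0.051, -0.146, 0.207] [0.0004, -0.0002, -0.1208] -1
load 0.61 jspeed 0.28 end [0.584  0.0841 0.13  ] q [ -3.  34.  92.  -0.  53. -36.]
    [0.132, -0.088, 0.201] [0.0004, 0.0001, -0.1208] -1
load 0.30 jspeed 0.10 end [0.584  0.0841 0.018 ] q [ -3.  44.  95.   0.  40. -36.]
    [-0.0, -0.0, 0.747] [0.0, 0.0001, -0.0] -1
load 0.31 jspeed 0.11 end [0.584 0.084 0.148] q [ -3.  33.  91.   0.  56. -36.]
    [0.0, 0.0, -0.867] [0.0, 0.0, 0.0] 1
load 0.30 jspeed 0.09 end [ 0.6038 -0.0393  0.1454] q [-14.  34.  89.   0.  57. -26.]
    [-0.761, -0.337, 0.017] [-0.0, -0.0, 0.0583] 1
load 0.31 jspeed 0.09 end [ 0.5969 -0.1669  0.1428] q [-26.  35.  87.   0.  58. -17.]
    [-0.823, -0.222, 0.017] [-0.0, -0.0, 0.0584] 1
load 0.31 jspeed 0.09 end [ 0.5628 -0.293   0.14  ] q [-38.  37.  85.   0.  59.  -8.]
    [-0.866, -0.093, 0.019] [-0.0, -0.0, 0.0583] 1
load 0.26 jspeed 0.08 end [ 0.5628 -0.293   0.041 ] q [-38.  44.  88.   0.  48.  -8.]
    [0.0, 0.0, 0.66] [-0.0, -0.0, -0.0] 1
load 0.01 jspeed 0.00 end [ 0.5628 -0.293   0.036 ] q [-38.  45.  88.   0.  47.  -8.]
    [0.0, 0.0, 0.033] [-0.0, -0.0, -0.0] 1
load 0.23 jspeed 0.07 end [ 0.5628 -0.293   0.1301] q [-38.  37.  85.   0.  57.  -8.]
    [0.0, 0.0, -0.627] [-0.0, -0.0, -0.0] -1
```

>>> carry_out([
  [[-0.003,-0.014,0.02,0,0,-0.012,-1],[-0.006,-0.03,0.04,0,0,-0.024,-1],[-0.008,-0.04,0.057,0,0,-0.036,-1],[-0.011,-0.06,0.076,0,0,-0.048,-1],[-0.014,-0.07,0.095,0,0,-0.06,-1],[-0.017,-0.087,0.115,0,0,-0.0725,-1],[-0.02,-0.1,0.134,0,0,-0.0846,-1],[-0.022,-0.116,0.153,0,0,-0.0967,-1],[-0.025,-0.13,0.172,0,0,-0.109,-1],[-0.028,-0.145,0.191,-0.0003,0.0009,-0.1209,-1]],
])

```text
time_s: 42.47
position: [0.5988, 0.0401, 0.1891]
tcp_rot: [[0.807, 0.591, 0.003], [0.591, -0.807, -0.0], [0.003, 0.002, -1.0]]
force: [-0.5, 0.4, 0.0]
opening: 1.001
grasp_force: 0.0
```

>>> carry_out([
  [[0.005,-0.015,0.02,0,0,-0.012,-1],[0.01,-0.03,0.04,0,0,-0.024,-1],[0.015,-0.044,0.06,0,0,-0.036,-1],[0.02,-0.058,0.083,0,0,-0.048,-1],[0.025,-0.073,0.1,0,0,-0.06,-1],[0.03,-0.088,0.124,0,0,-0.0725,-1],[0.036,-0.1,0.145,0,0,-0.0846,-1],[0.04,-0.117,0.166,0,0,-0.0966,-1],[0.046,-0.13,0.186,0,0,-0.109,-1],[0.051,-0.146,0.207,0.0004,-0.0002,-0.1208,-1]],
])

```text
time_s: 43.3
position: [0.5919, 0.0623, 0.158]
tcp_rot: [[0.178, 0.984, 0.0], [0.984, -0.178, 0.0], [0.0, 0.0, -1.0]]
force: [0.3, -0.7, -0.6]
opening: 0.997
grasp_force: 0.0
```

>>> carry_out([
  [[0.015,-0.01,0.022,0,0,-0.0134,-1],[0.03,-0.02,0.045,0,0,-0.027,-1],[0.044,-0.03,0.067,0,0,-0.04,-1],[0.06,-0.04,0.09,0,0,-0.0537,-1],[0.073,-0.05,0.11,0,0,-0.067,-1],[0.088,-0.06,0.134,0,0,-0.08,-1],[0.1,-0.07,0.156,0,0,-0.094,-1],[0.117,-0.08,0.179,0,0,-0.107,-1],[0.132,-0.088,0.201,0.0004,0.0001,-0.1208,-1],[0.132,-0.088,0.201,0.0004,0.0001,-0.1208,-1]],
])

```text
time_s: 44.13
position: [0.582, 0.0845, 0.1275]
tcp_rot: [[-0.546, 0.838, -0.004], [0.838, 0.546, 0.0], [0.002, -0.003, -1.0]]
force: [-0.9, -0.5, -0.3]
opening: 0.998
grasp_force: 0.0
```

```bash
python3 - <<'E'
from h import *
print(telemetry.read_state()["position"])
im={n:snap(n,n+"7") for n in("wrist","top","side")}
for n in im:
    for c in("yellow","blue","red"): print(n,c,locate(n,im[n],c))
E
```

```text
[0.582  0.0845 0.1275]
wrist yellow [(0.5866, 0.0836, 28, np.int32(5468), [323.0, 254.0]), (0.5391, 0.0176, 35, np.int32(2230), [213.0, 273.0])]
wrist blue []
wrist red []
top yellow [(0.5306, -0.0035, 40, np.int32(522), [323.0, 221.0])]
top blue [(0.5789, -0.0906, 29, np.int32(425), [360.0, 202.0]), (0.5632, 0.7061, 24, np.int32(235), [22.0, 204.0])]
top red [(0.3692, -0.284, 28, np.int32(450), [443.0, 289.0])]
side yellow [(0.5123, 0.032, 46, np.int32(492), [299.0, 260.0]), (0.5837, 0.0875, 32, np.int32(449), [256.0, 262.0])]
side blue [(0.5742, -0.088, 34, np.int32(350), [307.0, 217.0]), (0.2318, 0.3009, 19, np.int32(220), [359.0, 435.0]), (0.1957, 0.2795, 18, np.int32(289), [386.0, 435.0])]
side red [(0.791, 0.1022, 42, np.int32(504), [179.0, 233.0]), (0.5756, 0.2981, 40, np.int32(145), [190.0, 339.0])]
```

>>> carry_out([
  [[0,0,0.08,0,0,0,-1],[0,0,0.16,0,0,0,-1],[0,0,0.25,0,0,0,-1],[0,0,0.35,0,0,0,-1],[0,0,0.45,0,0,0,-1],[0,0,0.55,0,0,0,-1],[0,0,0.64,0,0,0,-1],[0,0,0.71,0,0,0,-1],[0,0,0.747,0,0,0,-1],[0,0,0.747,0,0,0,-1]],
])

```text
time_s: 45.12
position: [0.5829, 0.084, 0.0164]
tcp_rot: [[-0.544, 0.839, -0.002], [0.839, 0.544, 0.0], [0.001, -0.001, -1.0]]
force: [0.4, -0.0, 0.5]
opening: 1.001
grasp_force: 0.0
```

>>> carry_out([
  [[0,0,0,0,0,0,-0.7],[0,0,0,0,0,0,-0.6],[0,0,0,0,0,0,-0.5],[0,0,0,0,0,0,-0.4],[0,0,0,0,0,0,0],[0,0,0,0,0,0,1],[0,0,0,0,0,0,1],[0,0,0,0,0,0,1],[0,0,0,0,0,0,1],[0,0,0,0,0,0,1]],
])

```text
time_s: 45.95
position: [0.5845, 0.0842, 0.0183]
tcp_rot: [[-0.545, 0.839, 0.003], [0.839, 0.545, 0.0], [-0.001, 0.002, -1.0]]
force: [1.8, 1.5, 5.4]
opening: 0.727
grasp_force: 30.0
```

>>> carry_out([
  [[0,0,-0.05,0,0,0,1],[0,0,-0.12,0,0,0,1],[0,0,-0.22,0,0,0,1],[0,0,-0.33,0,0,0,1],[0,0,-0.45,0,0,0,1],[0,0,-0.57,0,0,0,1],[0,0,-0.68,0,0,0,1],[0,0,-0.78,0,0,0,1],[0,0,-0.84,0,0,0,1],[0,0,-0.867,0,0,0,1]],
])

```text
time_s: 46.78
position: [0.5838, 0.084, 0.1492]
tcp_rot: [[-0.545, 0.839, 0.002], [0.839, 0.545, -0.0], [-0.001, 0.002, -1.0]]
force: [-0.7, -0.2, -2.6]
opening: 0.726
grasp_force: 30.0
```

>>> carry_out([
  [[-0.06,-0.03,0,0,0,0.005,1],[-0.14,-0.06,0,0,0,0.01,1],[-0.22,-0.1,0,0,0,0.017,1],[-0.3,-0.13,0.01,0,0,0.023,1],[-0.38,-0.17,0.01,0,0,0.029,1],[-0.46,-0.2,0.01,0,0,0.035,1],[-0.54,-0.24,0.01,0,0,0.041,1],[-0.61,-0.27,0.015,0,0,0.047,1],[-0.69,-0.305,0.015,0,0,0.053,1],[-0.761,-0.337,0.017,0,0,0.0583,1]],
])

```text
time_s: 47.62
position: [0.6036, -0.0407, 0.145]
tcp_rot: [[-0.204, 0.979, 0.001], [0.979, 0.204, -0.0], [-0.0, 0.001, -1.0]]
force: [-0.1, -0.5, -2.5]
opening: 0.723
grasp_force: 30.0
```

>>> carry_out([
  [[-0.08,-0.02,0,0,0,0.006,1],[-0.16,-0.04,0,0,0,0.012,1],[-0.25,-0.067,0.005,0,0,0.0175,1],[-0.33,-0.09,0.007,0,0,0.023,1],[-0.41,-0.11,0.008,0,0,0.029,1],[-0.49,-0.13,0.01,0,0,0.035,1],[-0.58,-0.155,0.012,0,0,0.041,1],[-0.66,-0.18,0.014,0,0,0.047,1],[-0.74,-0.2,0.015,0,0,0.0525,1],[-0.823,-0.222,0.017,0,0,0.0584,1]],
])

```text
time_s: 48.45
position: [0.5964, -0.1681, 0.1425]
tcp_rot: [[0.16, 0.987, 0.0], [0.987, -0.16, 0.0], [0.0, 0.0, -1.0]]
force: [0.0, 0.5, -2.6]
opening: 0.724
grasp_force: 30.0
```

>>> carry_out([
  [[-0.1,-0.01,0.002,0,0,0.0067,1],[-0.2,-0.02,0.004,0,0,0.0135,1],[-0.3,-0.032,0.007,0,0,0.02,1],[-0.4,-0.043,0.009,0,0,0.027,1],[-0.5,-0.054,0.011,0,0,0.034,1],[-0.6,-0.064,0.013,0,0,0.0404,1],[-0.69,-0.074,0.015,0,0,0.0465,1],[-0.77,-0.083,0.017,0,0,0.052,1],[-0.83,-0.089,0.018,0,0,0.056,1],[-0.866,-0.093,0.019,0,0,0.0583,1]],
])

```text
time_s: 49.28
position: [0.5621, -0.2945, 0.1396]
tcp_rot: [[0.503, 0.865, 0.001], [0.865, -0.503, -0.0], [0.0, 0.001, -1.0]]
force: [0.3, 0.2, -1.8]
opening: 0.722
grasp_force: 30.0
```

>>> carry_out([
  [[0,0,0.05,0,0,0,1],[0,0,0.12,0,0,0,1],[0,0,0.2,0,0,0,1],[0,0,0.3,0,0,0,1],[0,0,0.4,0,0,0,1],[0,0,0.49,0,0,0,1],[0,0,0.56,0,0,0,1],[0,0,0.62,0,0,0,1],[0,0,0.65,0,0,0,1],[0,0,0.66,0,0,0,1]],
])

```text
time_s: 50.12
position: [0.562, -0.2923, 0.0393]
tcp_rot: [[0.5, 0.866, -0.001], [0.866, -0.5, 0.001], [0.001, -0.002, -1.0]]
force: [0.7, 0.7, -2.0]
opening: 0.722
grasp_force: 30.0
```

>>> carry_out([
  [[0,0,0.004,0,0,0,1],[0,0,0.008,0,0,0,1],[0,0,0.012,0,0,0,1],[0,0,0.016,0,0,0,1],[0,0,0.02,0,0,0,1],[0,0,0.024,0,0,0,1],[0,0,0.028,0,0,0,1],[0,0,0.033,0,0,0,1],[0,0,0.033,0,0,0,1],[0,0,0.033,0,0,0,1]],
])

```text
time_s: 50.95
position: [0.5626, -0.293, 0.0363]
tcp_rot: [[0.5, 0.866, 0.001], [0.866, -0.5, -0.0], [0.0, 0.001, -1.0]]
force: [-1.2, 1.3, 3.4]
opening: 0.722
grasp_force: 30.0
```

>>> carry_out([
  [[0,0,0,0,0,0,-0.5],[0,0,0,0,0,0,-0.55],[0,0,0,0,0,0,-0.6],[0,0,0,0,0,0,-0.65],[0,0,0,0,0,0,-0.7],[0,0,0,0,0,0,-0.8],[0,0,0,0,0,0,-0.9],[0,0,0,0,0,0,-1],[0,0,0,0,0,0,-1],[0,0,0,0,0,0,-1]],
])

```text
time_s: 51.78
position: [0.5625, -0.2929, 0.0356]
tcp_rot: [[0.5, 0.866, 0.0], [0.866, -0.5, 0.0], [0.0, 0.0, -1.0]]
force: [-0.0, 0.1, -0.1]
opening: 0.99
grasp_force: 0.0
```

>>> carry_out([
  [[0,0,-0.04,0,0,0,-1],[0,0,-0.1,0,0,0,-1],[0,0,-0.17,0,0,0,-1],[0,0,-0.25,0,0,0,-1],[0,0,-0.33,0,0,0,-1],[0,0,-0.42,0,0,0,-1],[0,0,-0.5,0,0,0,-1],[0,0,-0.57,0,0,0,-1],[0,0,-0.627,0,0,0,-1],[0,0,-0.627,0,0,0,-1]],
])

```text
time_s: 52.62
position: [0.5636, -0.2938, 0.1323]
tcp_rot: [[0.5, 0.866, 0.004], [0.866, -0.5, -0.003], [-0.0, 0.005, -1.0]]
force: [0.5, -0.7, 0.6]
opening: 0.998
grasp_force: 0.0
```

```bash
python3 - <<'E'
from h import *
s=telemetry.read_state();print(s["time_s"],cmd()[0]-s["position"]);json.dump(list(s["joint_positions"]),open("q.json","w"))
im={n:snap(n,n+"8") for n in("wrist","top","side")}
for n in im:
    for c in("yellow","blue","red"): print(n,c,locate(n,im[n],c,.08 if c=="yellow" else .062))
pick((.576,-.0905),-10,[-15,42,92,0,45,-5],2)
place(-.095,1)
E
```

```text
52.6167 [-0.0008  0.0007 -0.0023]
wrist yellow [(0.5608, -0.2913, 28, np.int32(5936), [316.0, 257.0])]
wrist blue []
wrist red []
top yellow []
top blue [(0.5634, 0.7079, 23, np.int32(233), [22.0, 203.0]), (0.1992, 0.2689, 17, np.int32(126), [201.0, 362.0])]
top red [(0.7794, 0.1201, 29, np.int32(296), [275.0, 123.0])]
side yellow [(0.5624, -0.2944, 30, np.int32(236), [352.0, 168.0]), (0.5061, 0.0436, 37, np.int32(443), [299.0, 258.0])]
side blue [(0.5624, -0.063, 35, np.int32(416), [304.0, 225.0]), (0.2318, 0.3009, 19, np.int32(220), [359.0, 435.0]), (0.1957, 0.2795, 18, np.int32(291), [386.0, 435.0])]
side red [(0.791, 0.1022, 42, np.int32(504), [179.0, 233.0]), (0.5756, 0.2981, 40, np.int32(144), [190.0, 339.0])]
load 0.25 jspeed 0.07 end [ 0.5791 -0.1909  0.1314] q [-29.  35.  89.   0.  55.  -9.]
    [0.644, -0.246, -0.009] [-0.0004, -0.0, -0.0278] -1
load 0.24 jspeed 0.07 end [ 0.5759 -0.0905  0.13  ] q [-20.  34.  93.  -0.  53. -10.]
    [0.622, -0.249, 0.009] [0.0004, 0.0, -0.0278] -1
load 0.30 jspeed 0.10 end [ 0.5761 -0.0905  0.018 ] q [-20.  44.  96.  -0.  40. -10.]
    [0.0, 0.001, 0.747] [-0.0, 0.0, 0.0] -1
load 0.31 jspeed 0.11 end [ 0.5761 -0.0905  0.148 ] q [-20.  32.  92.  -0.  55. -10.]
    [-0.0, -0.0, -0.867] [0.0, 0.0, 0.0] 1
load 0.30 jspeed 0.08 end [ 0.6094 -0.2103  0.1401] q [-29.  37.  83.  -0.  59.   1.]
    [-0.748, 0.357, 0.053] [-0.0, 0.0, 0.0556] 1
load 0.26 jspeed 0.08 end [ 0.6093 -0.2103  0.0411] q [-29.  45.  86.  -0.  49.   1.]
    [-0.0, 0.0, 0.66] [-0.0, 0.0, -0.0] 1
load 0.01 jspeed 0.00 end [ 0.6093 -0.2103  0.036 ] q [-29.  45.  86.  -0.  48.   1.]
    [-0.0, 0.0, 0.034] [-0.0, 0.0, -0.0] 1
load 0.23 jspeed 0.07 end [ 0.6094 -0.2103  0.13  ] q [-29.  38.  84.  -0.  58.   1.]
    [-0.0, 0.0, -0.627] [-0.0, 0.0, -0.0] -1
```

Blue was knocked: side now reads about (0.562,-0.063), so I'm replanning towards its new place.

```bash
python3 - <<'E'
from h import *
setcmd([.5628,-.293,.1301],down(-30));json.dump(list(telemetry.read_state()["joint_positions"]),open("q.json","w"))
q=iknear(np.array([.564,-.0655,.13]),down(24),[-18,34,93,0,53,-42])[0];jmove(q,2,-1)
E
```

```text
load 0.38 jspeed 0.12 end [ 0.5748 -0.1768  0.1299] q [-28.  35.  90.  -0.  54. -25.]
    [0.711, -0.318, 0.001] [0.0, 0.0, -0.075] -1
load 0.38 jspeed 0.12 end [ 0.564  -0.0655  0.1299] q [-18.  33.  95.  -0.  52. -42.]
    [0.737, -0.111, -0.0] [0.0, -0.0, -0.075] -1
```

>>> carry_out([
  [[0.07,-0.03,0,0,0,-0.0075,-1],[0.14,-0.064,0,0,0,-0.015,-1],[0.21,-0.095,0,0,0,-0.0225,-1],[0.28,-0.127,0,0,0,-0.03,-1],[0.355,-0.16,0,0,0,-0.0375,-1],[0.43,-0.19,0,0,0,-0.045,-1],[0.5,-0.22,0,0,0,-0.0525,-1],[0.57,-0.254,0,0,0,-0.06,-1],[0.64,-0.286,0,0,0,-0.0675,-1],[0.711,-0.318,0.001,0,0,-0.075,-1]],
])

```text
time_s: 53.6
position: [0.5737, -0.1758, 0.1284]
tcp_rot: [[0.05, 0.999, -0.002], [0.999, -0.05, 0.001], [0.001, -0.002, -1.0]]
force: [-0.3, 0.2, -0.0]
opening: 1.002
grasp_force: 0.0
```

>>> carry_out([
  [[0.09,-0.014,0,0,0,-0.0094,-1],[0.18,-0.028,0,0,0,-0.019,-1],[0.28,-0.042,0,0,0,-0.028,-1],[0.37,-0.055,0,0,0,-0.0375,-1],[0.46,-0.07,0,0,0,-0.047,-1],[0.55,-0.083,0,0,0,-0.056,-1],[0.65,-0.097,0,0,0,-0.066,-1],[0.737,-0.111,0,0,0,-0.075,-1],[0.737,-0.111,0,0,0,-0.075,-1],[0.737,-0.111,0,0,0,-0.075,-1]],
])

```text
time_s: 54.43
position: [0.563, -0.065, 0.1288]
tcp_rot: [[-0.407, 0.913, -0.001], [0.913, 0.407, 0.0], [0.001, -0.001, -1.0]]
force: [0.0, -0.7, -0.4]
opening: 1.001
grasp_force: 0.0
```

```bash
python3 - <<'E'
from h import *
s=telemetry.read_state();print(s["time_s"],s["position"]);json.dump(list(s["joint_positions"]),open("q.json","w"))
w=snap("wrist","w9");a=snap("side","s9")
print(locate("wrist",w,"blue"),locate("wrist",w,"yellow",.024),locate("side",a,"blue"))
cv2.imwrite("pics/m9.png",np.hstack([w[120:480,140:500],a[120:480,160:520]]))
E
```

```text
54.4333 [ 0.563  -0.065   0.1288]
[(0.5639, -0.0689, 29, np.int32(5566), [318.0, 255.0])] [(0.5372, -0.0036, 40, np.int32(6073), [321.0, 141.0])] [(0.5631, -0.0627, 35, np.int32(419), [304.0, 225.0]), (0.2318, 0.3009, 19, np.int32(220), [359.0, 435.0]), (0.1957, 0.2795, 18, np.int32(289), [386.0, 435.0])]
```

View pics/m9.png

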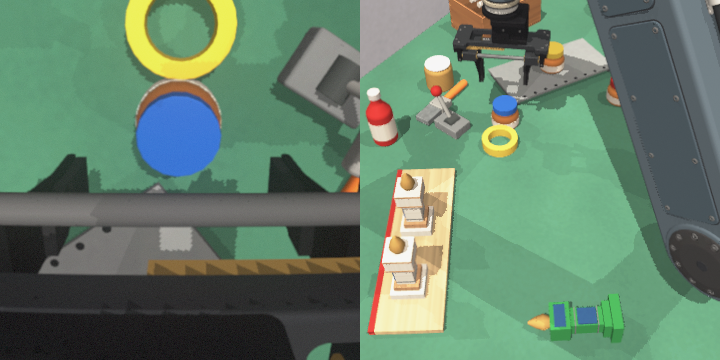

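The wrist crop shows blue centred between the fingers and nearly touching the tape, well clear of both fingers. The side crop shows both towers standing, the lever over, and the yellow jar on the stand. I'll grip blue.

>>> carry_out([
  [[-0.015,0,0.08,0,0,0,-1],[-0.015,0,0.16,0,0,0,-1],[-0.015,0,0.25,0,0,0,-1],[-0.015,0,0.35,0,0,0,-1],[-0.015,0,0.45,0,0,0,-1],[-0.015,0,0.55,0,0,0,-1],[-0.015,0,0.64,0,0,0,-1],[-0.015,0,0.71,0,0,0,-1],[-0.015,0,0.747,0,0,0,-1],[-0.015,0,0.747,0,0,0,-1]],
])

```text
time_s: 55.37
position: [0.5636, -0.0678, 0.0158]
tcp_rot: [[-0.406, 0.914, -0.002], [0.914, 0.406, 0.001], [0.002, -0.002, -1.0]]
force: [-0.2, -0.3, 0.4]
opening: 0.999
grasp_force: 0.0
```

>>> carry_out([
  [[0,0,0,0,0,0,-0.7],[0,0,0,0,0,0,-0.6],[0,0,0,0,0,0,-0.5],[0,0,0,0,0,0,-0.4],[0,0,0,0,0,0,0],[0,0,0,0,0,0,1],[0,0,0,0,0,0,1],[0,0,0,0,0,0,1],[0,0,0,0,0,0,1],[0,0,0,0,0,0,1]],
])

```text
time_s: 56.2
position: [0.5648, -0.0676, 0.0182]
tcp_rot: [[-0.407, 0.913, 0.001], [0.913, 0.407, -0.0], [-0.001, 0.001, -1.0]]
force: [-0.5, -0.7, 6.2]
opening: 0.722
grasp_force: 30.0
```

```bash
python3 - <<'E'
from h import *
p,Rm=cmd();p=p+Rm@np.array([-.015,0,.747])*.15;setcmd(p,Rm)
s=telemetry.read_state();print(s["opening"]*87,p-s["position"],s["force"]);json.dump(list(s["joint_positions"]),open("q.json","w"))
place(-.095,2)
E
```

```text
62.781486045678406 [ 0.0001  0.0001 -0.0003] [-0.4846 -0.701   6.2125]
load 0.31 jspeed 0.11 end [ 0.5649 -0.0676  0.1479] q [-18.  32.  94.   0.  54. -42.]
    [0.0, 0.0, -0.867] [0.0, 0.0, 0.0] 1
load 0.38 jspeed 0.15 end [ 0.5918 -0.1365  0.1442] q [-24.  34.  89.   0.  57. -21.]
    [-0.493, -0.023, 0.025] [-0.0, -0.0, 0.075] 1
load 0.38 jspeed 0.15 end [ 0.6093 -0.2103  0.14  ] q [-29.  37.  83.   0.  59.   1.]
    [-0.485, 0.142, 0.028] [-0.0, -0.0, 0.075] 1
load 0.26 jspeed 0.08 end [ 0.6094 -0.2104  0.041 ] q [-29.  45.  86.  -0.  49.   1.]
    [-0.0, 0.001, 0.66] [0.0, 0.0, -0.0] 1
load 0.01 jspeed 0.00 end [ 0.6094 -0.2104  0.036 ] q [-29.  45.  86.   0.  48.   1.]
    [-0.0, -0.0, 0.033] [0.0, 0.0, -0.0] 1
load 0.23 jspeed 0.07 end [ 0.6094 -0.2104  0.1299] q [-29.  38.  84.  -0.  58.   1.]
    [-0.0, -0.0, -0.626] [0.0, 0.0, -0.0] -1
```

>>> carry_out([
  [[0,0,-0.05,0,0,0,1],[0,0,-0.12,0,0,0,1],[0,0,-0.22,0,0,0,1],[0,0,-0.33,0,0,0,1],[0,0,-0.45,0,0,0,1],[0,0,-0.57,0,0,0,1],[0,0,-0.68,0,0,0,1],[0,0,-0.78,0,0,0,1],[0,0,-0.84,0,0,0,1],[0,0,-0.867,0,0,0,1]],
])

```text
time_s: 57.03
position: [0.5649, -0.0675, 0.1493]
tcp_rot: [[-0.407, 0.913, 0.003], [0.913, 0.407, -0.001], [-0.002, 0.002, -1.0]]
force: [0.2, -0.1, -3.3]
opening: 0.721
grasp_force: 30.0
```

>>> carry_out([
  [[-0.05,0,0.0025,0,0,0.0075,1],[-0.1,-0.005,0.005,0,0,0.015,1],[-0.15,-0.007,0.0075,0,0,0.0225,1],[-0.2,-0.009,0.01,0,0,0.03,1],[-0.247,-0.012,0.0125,0,0,0.0375,1],[-0.296,-0.014,0.015,0,0,0.045,1],[-0.345,-0.016,0.0175,0,0,0.0525,1],[-0.394,-0.018,0.02,0,0,0.06,1],[-0.444,-0.02,0.0225,0,0,0.0675,1],[-0.493,-0.023,0.025,0,0,0.075,1]],
])

```text
time_s: 57.87
position: [0.5907, -0.1364, 0.1428]
tcp_rot: [[0.055, 0.999, -0.002], [0.999, -0.055, 0.001], [0.001, -0.002, -1.0]]
force: [0.9, 0.2, -2.6]
opening: 0.722
grasp_force: 30.0
```

>>> carry_out([
  [[-0.06,0.018,0.0035,0,0,0.009,1],[-0.12,0.035,0.007,0,0,0.019,1],[-0.18,0.053,0.01,0,0,0.028,1],[-0.24,0.07,0.014,0,0,0.0375,1],[-0.3,0.09,0.0175,0,0,0.047,1],[-0.36,0.106,0.02,0,0,0.056,1],[-0.42,0.124,0.025,0,0,0.066,1],[-0.46,0.135,0.027,0,0,0.072,1],[-0.485,0.142,0.028,0,0,0.075,1],[-0.485,0.142,0.028,0,0,0.075,1]],
])

```text
time_s: 58.7
position: [0.6085, -0.2108, 0.1387]
tcp_rot: [[0.501, 0.866, -0.001], [0.866, -0.501, 0.001], [0.0, -0.001, -1.0]]
force: [0.1, 0.0, -2.9]
opening: 0.719
grasp_force: 30.0
```

>>> carry_out([
  [[0,0,0.05,0,0,0,1],[0,0,0.12,0,0,0,1],[0,0,0.2,0,0,0,1],[0,0,0.3,0,0,0,1],[0,0,0.4,0,0,0,1],[0,0,0.49,0,0,0,1],[0,0,0.56,0,0,0,1],[0,0,0.62,0,0,0,1],[0,0,0.65,0,0,0,1],[0,0.001,0.66,0,0,0,1]],
])

```text
time_s: 59.53
position: [0.6084, -0.2098, 0.0393]
tcp_rot: [[0.5, 0.866, -0.001], [0.866, -0.5, 0.001], [0.0, -0.002, -1.0]]
force: [-0.0, 0.6, -3.1]
opening: 0.723
grasp_force: 30.0
```

>>> carry_out([
  [[0,0,0.004,0,0,0,1],[0,0,0.008,0,0,0,1],[0,0,0.012,0,0,0,1],[0,0,0.016,0,0,0,1],[0,0,0.02,0,0,0,1],[0,0,0.024,0,0,0,1],[0,0,0.028,0,0,0,1],[0,0,0.033,0,0,0,1],[0,0,0.033,0,0,0,1],[0,0,0.033,0,0,0,1]],
])

```text
time_s: 60.37
position: [0.6092, -0.2103, 0.0363]
tcp_rot: [[0.5, 0.866, 0.001], [0.866, -0.5, -0.0], [0.0, 0.001, -1.0]]
force: [-0.9, 1.3, 1.0]
opening: 0.724
grasp_force: 30.0
```

>>> carry_out([
  [[0,0,0,0,0,0,-0.5],[0,0,0,0,0,0,-0.55],[0,0,0,0,0,0,-0.6],[0,0,0,0,0,0,-0.65],[0,0,0,0,0,0,-0.7],[0,0,0,0,0,0,-0.8],[0,0,0,0,0,0,-0.9],[0,0,0,0,0,0,-1],[0,0,0,0,0,0,-1],[0,0,0,0,0,0,-1]],
])

```text
time_s: 61.2
position: [0.6091, -0.2103, 0.0357]
tcp_rot: [[0.5, 0.866, 0.001], [0.866, -0.5, 0.0], [0.0, 0.0, -1.0]]
force: [0.1, 0.5, 0.3]
opening: 0.99
grasp_force: 0.0
```

>>> carry_out([
  [[0,0,-0.04,0,0,0,-1],[0,0,-0.1,0,0,0,-1],[0,0,-0.17,0,0,0,-1],[0,0,-0.25,0,0,0,-1],[0,0,-0.33,0,0,0,-1],[0,0,-0.42,0,0,0,-1],[0,0,-0.5,0,0,0,-1],[0,0,-0.57,0,0,0,-1],[0,0,-0.626,0,0,0,-1],[0,0,-0.626,0,0,0,-1]],
])

```text
time_s: 62.03
position: [0.6103, -0.211, 0.1322]
tcp_rot: [[0.5, 0.866, 0.004], [0.866, -0.5, -0.002], [0.0, 0.005, -1.0]]
force: [-0.3, -0.5, 0.4]
opening: 0.999
grasp_force: 0.0
```

```bash
python3 - <<'E'
from h import *
s=telemetry.read_state();print(s["time_s"],cmd()[0]-s["position"]);json.dump(list(s["joint_positions"]),open("q.json","w"))
im={n:snap(n,n+"10") for n in("wrist","top","side")}
for n in im:
    for c in("yellow","blue","red"): print(n,c,locate(n,im[n],c,.062 if c=="red" else .08))
q=iknear(np.array([.3685,-.2825,.13]),down(-30),[-50,20,115,0,40,-20])[0];print(q);jmove(q,2,-1)
E
```

```text
62.0333 [-0.0009  0.0006 -0.0023]
wrist yellow [(0.5584, -0.0341, 33, np.int32(4839), [77.0, 49.0])]
wrist blue [(0.6083, -0.208, 29, np.int32(6237), [315.0, 257.0])]
wrist red []
top yellow []
top blue [(0.5588, 0.6965, 23, np.int32(235), [22.0, 204.0])]
top red [(0.7798, 0.1203, 28, np.int32(287), [275.0, 123.0]), (0.3693, -0.284, 28, np.int32(454), [443.0, 289.0])]
side yellow [(0.5027, 0.0428, 39, np.int32(466), [300.0, 258.0])]
side blue [(0.6055, -0.2056, 37, np.int32(333), [320.0, 180.0]), (0.229, 0.3084, 18, np.int32(221), [359.0, 435.0]), (0.1938, 0.2875, 17, np.int32(290), [386.0, 435.0])]
side red [(0.791, 0.1022, 42, np.int32(505), [179.0, 233.0]), (0.5756, 0.2981, 40, np.int32(144), [190.0, 339.0])]
[-51.3308  26.9036 110.025   -0.      43.0715 -21.3308]
load 0.32 jspeed 0.10 end [ 0.4898 -0.2678  0.1305] q [-40.  32.  97.   0.  51. -10.]
    [-0.73, -0.499, -0.004] [-0.0004, -0.0, -0.0] -1
load 0.29 jspeed 0.10 end [ 0.3686 -0.2825  0.13  ] q [-51.  27. 110.  -0.  43. -21.]
    [-0.489, -0.651, 0.002] [0.0004, -0.0, 0.0] -1
```

>>> carry_out([
  [[-0.07,-0.05,0,0,0,0,-1],[-0.146,-0.1,0,0,0,0,-1],[-0.22,-0.15,0,0,0,0,-1],[-0.29,-0.2,0,0,0,0,-1],[-0.365,-0.25,0,0,0,0,-1],[-0.44,-0.3,0,0,0,0,-1],[-0.51,-0.35,0,0,0,0,-1],[-0.58,-0.4,0,0,0,0,-1],[-0.66,-0.45,0,0,0,0,-1],[-0.73,-0.499,-0.004,-0.0004,0,0,-1]],
])

```text
time_s: 63.02
position: [0.4882, -0.2685, 0.1301]
tcp_rot: [[0.5, 0.866, 0.003], [0.866, -0.5, -0.001], [0.0, 0.003, -1.0]]
force: [-0.1, -0.0, 0.4]
opening: 1.0
grasp_force: 0.0
```

>>> carry_out([
  [[-0.06,-0.08,0,0,0,0,-1],[-0.12,-0.16,0,0,0,0,-1],[-0.18,-0.24,0,0,0,0,-1],[-0.24,-0.33,0,0,0,0,-1],[-0.3,-0.41,0,0,0,0,-1],[-0.37,-0.49,0,0,0,0,-1],[-0.43,-0.57,0,0,0,0,-1],[-0.47,-0.62,0,0,0,0,-1],[-0.489,-0.651,0.002,0.0004,0,0,-1],[-0.489,-0.651,0.002,0.0004,0,0,-1]],
])

```text
time_s: 63.85
position: [0.3672, -0.2825, 0.1296]
tcp_rot: [[0.501, 0.865, 0.0], [0.865, -0.501, 0.0], [0.0, -0.0, -1.0]]
force: [0.6, 0.5, 0.2]
opening: 0.997
grasp_force: 0.0
```

```bash
python3 - <<'E'
from h import *
s=telemetry.read_state();print(s["time_s"],cmd()[0]-s["position"]);json.dump(list(s["joint_positions"]),open("q.json","w"))
im={n:snap(n,n+"11") for n in("wrist","top","side")}
for n in im:
    for c in("yellow","blue","red"): print(n,c,locate(n,im[n],c,.062 if c=="red" else .08))
E
```

```text
63.85 [0.0014 0.0001 0.0004]
wrist yellow [(0.5631, -0.2938, 28, np.int32(5456), [610.0, 115.0])]
wrist blue []
wrist red [(0.3691, -0.2861, 29, np.int32(5474), [321.0, 254.0])]
top yellow [(0.564, -0.2904, 29, np.int32(453), [445.0, 207.0]), (0.5247, 0.0001, 39, np.int32(497), [321.0, 221.0])]
top blue [(0.6109, -0.2087, 28, np.int32(279), [412.0, 185.0]), (0.5588, 0.6979, 23, np.int32(229), [22.0, 204.0]), (0.1998, 0.2651, 16, np.int32(128), [201.0, 362.0])]
top red [(0.7797, 0.1202, 28, np.int32(295), [275.0, 123.0])]
side yellow [(0.5618, -0.2935, 29, np.int32(229), [352.0, 168.0]), (0.5052, 0.0435, 38, np.int32(426), [299.0, 258.0])]
side blue [(0.605, -0.2053, 36, np.int32(329), [320.0, 181.0]), (0.229, 0.3084, 18, np.int32(221), [359.0, 435.0]), (0.1938, 0.2875, 17, np.int32(292), [386.0, 435.0])]
side red [(0.3727, -0.2747, 33, np.int32(134), [415.0, 201.0]), (0.791, 0.1022, 42, np.int32(505), [179.0, 233.0]), (0.5756, 0.2981, 40, np.int32(148), [190.0, 339.0])]
```

>>> carry_out([
  [[-0.015,0.01,0.08,0,0,0,-1],[-0.015,0.01,0.16,0,0,0,-1],[-0.015,0.01,0.25,0,0,0,-1],[-0.015,0.01,0.35,0,0,0,-1],[-0.015,0.01,0.45,0,0,0,-1],[-0.015,0.01,0.55,0,0,0,-1],[-0.015,0.01,0.64,0,0,0,-1],[-0.015,0.01,0.71,0,0,0,-1],[-0.015,0.01,0.747,0,0,0,-1],[-0.015,0.01,0.747,0,0,0,-1]],
])

```text
time_s: 64.83
position: [0.3687, -0.2848, 0.0164]
tcp_rot: [[0.499, 0.866, -0.0], [0.866, -0.499, 0.001], [0.001, -0.001, -1.0]]
force: [0.1, -1.0, -0.7]
opening: 0.998
grasp_force: 0.0
```

>>> carry_out([
  [[0,0,0,0,0,0,-0.7],[0,0,0,0,0,0,-0.6],[0,0,0,0,0,0,-0.5],[0,0,0,0,0,0,-0.4],[0,0,0,0,0,0,0],[0,0,0,0,0,0,1],[0,0,0,0,0,0,1],[0,0,0,0,0,0,1],[0,0,0,0,0,0,1],[0,0,0,0,0,0,1]],
])

```text
time_s: 65.67
position: [0.3685, -0.2853, 0.018]
tcp_rot: [[0.5, 0.866, 0.001], [0.866, -0.5, -0.0], [0.0, 0.001, -1.0]]
force: [-0.9, 0.0, 6.3]
opening: 0.727
grasp_force: 30.0
```

```bash
python3 - <<'E'
from h import *
p,Rm=cmd();p=p+Rm@np.array([-.015,.01,.747])*.15;setcmd(p,Rm)
s=telemetry.read_state();print(s["opening"]*87,p-s["position"],s["force"]);json.dump(list(s["joint_positions"]),open("q.json","w"))
place(.095,2)
E
```

```text
63.23826240213955 [ 0.0002  0.0001 -0.    ] [-0.9459  0.0482  6.2996]
load 0.31 jspeed 0.14 end [ 0.3688 -0.2852  0.148 ] q [-52.  25. 109.   0.  46. -22.]
    [0.0, 0.0, -0.867] [0.0, 0.0, 0.0] 1
load 0.21 jspeed 0.08 end [ 0.4419 -0.3359  0.1446] q [-49.  31.  97.   0.  52. -19.]
    [-0.049, 0.591, 0.023] [-0.0, -0.0, -0.0] 1
load 0.20 jspeed 0.08 end [ 0.5162 -0.3757  0.1401] q [-46.  37.  84.   0.  59. -16.]
    [0.018, 0.562, 0.03] [-0.0, -0.0, -0.0] 1
load 0.26 jspeed 0.08 end [ 0.5162 -0.3757  0.0411] q [-46.  45.  87.  -0.  48. -16.]
    [0.0, 0.0, 0.66] [-0.0, 0.0, -0.0] 1
load 0.01 jspeed 0.00 end [ 0.5162 -0.3757  0.036 ] q [-46.  45.  87.   0.  47. -16.]
    [0.0, 0.0, 0.034] [-0.0, 0.0, -0.0] 1
load 0.23 jspeed 0.07 end [ 0.5162 -0.3757  0.13  ] q [-46.  38.  85.  -0.  58. -16.]
    [0.0, 0.0, -0.627] [-0.0, 0.0, -0.0] -1
```

>>> carry_out([
  [[0,0,-0.05,0,0,0,1],[0,0,-0.12,0,0,0,1],[0,0,-0.22,0,0,0,1],[0,0,-0.33,0,0,0,1],[0,0,-0.45,0,0,0,1],[0,0,-0.57,0,0,0,1],[0,0,-0.68,0,0,0,1],[0,0,-0.78,0,0,0,1],[0,0,-0.84,0,0,0,1],[0,0,-0.867,0,0,0,1]],
])

```text
time_s: 66.5
position: [0.3686, -0.2854, 0.1487]
tcp_rot: [[0.5, 0.866, 0.002], [0.866, -0.5, -0.001], [-0.0, 0.002, -1.0]]
force: [0.2, 0.2, -1.7]
opening: 0.724
grasp_force: 30.0
```

>>> carry_out([
  [[-0.005,0.06,0,0,0,0,1],[-0.01,0.12,0.005,0,0,0,1],[-0.015,0.18,0.007,0,0,0,1],[-0.02,0.24,0.009,0,0,0,1],[-0.025,0.3,0.012,0,0,0,1],[-0.03,0.355,0.014,0,0,0,1],[-0.035,0.41,0.016,0,0,0,1],[-0.04,0.47,0.018,0,0,0,1],[-0.045,0.53,0.02,0,0,0,1],[-0.049,0.591,0.023,0,0,0,1]],
])

```text
time_s: 67.33
position: [0.4422, -0.3363, 0.144]
tcp_rot: [[0.5, 0.866, 0.0], [0.866, -0.5, 0.0], [0.0, 0.0, -1.0]]
force: [0.4, -0.1, -3.5]
opening: 0.723
grasp_force: 30.0
```

>>> carry_out([
  [[0.002,0.07,0.004,0,0,0,1],[0.004,0.14,0.007,0,0,0,1],[0.007,0.21,0.011,0,0,0,1],[0.009,0.28,0.015,0,0,0,1],[0.011,0.35,0.019,0,0,0,1],[0.013,0.42,0.022,0,0,0,1],[0.016,0.48,0.026,0,0,0,1],[0.017,0.53,0.029,0,0,0,1],[0.018,0.562,0.03,0,0,0,1],[0.018,0.562,0.03,0,0,0,1]],
])

```text
time_s: 68.17
position: [0.5168, -0.3763, 0.1395]
tcp_rot: [[0.5, 0.866, 0.001], [0.866, -0.5, -0.001], [0.0, 0.001, -1.0]]
force: [0.6, -0.5, -3.3]
opening: 0.722
grasp_force: 30.0
```

>>> carry_out([
  [[0,0,0.05,0,0,0,1],[0,0,0.12,0,0,0,1],[0,0,0.2,0,0,0,1],[0,0,0.3,0,0,0,1],[0,0,0.4,0,0,0,1],[0,0,0.49,0,0,0,1],[0,0,0.56,0,0,0,1],[0,0,0.62,0,0,0,1],[0,0,0.65,0,0,0,1],[0,0,0.66,0,0,0,1]],
])

```text
time_s: 69.0
position: [0.5153, -0.3751, 0.0393]
tcp_rot: [[0.5, 0.866, -0.001], [0.866, -0.5, 0.002], [0.001, -0.002, -1.0]]
force: [-0.3, -0.6, -2.1]
opening: 0.723
grasp_force: 30.0
```

>>> carry_out([
  [[0,0,0.004,0,0,0,1],[0,0,0.008,0,0,0,1],[0,0,0.012,0,0,0,1],[0,0,0.016,0,0,0,1],[0,0,0.02,0,0,0,1],[0,0,0.024,0,0,0,1],[0,0,0.028,0,0,0,1],[0,0,0.034,0,0,0,1],[0,0,0.034,0,0,0,1],[0,0,0.034,0,0,0,1]],
])

```text
time_s: 69.83
position: [0.516, -0.3757, 0.0361]
tcp_rot: [[0.5, 0.866, 0.001], [0.866, -0.5, -0.0], [0.0, 0.001, -1.0]]
force: [-1.5, 0.7, 1.3]
opening: 0.724
grasp_force: 30.0
```

Touching. I'll release, rise, and swing aside a bit for a final look.

>>> carry_out([
  [[0,0,0,0,0,0,-0.5],[0,0,0,0,0,0,-0.55],[0,0,0,0,0,0,-0.6],[0,0,0,0,0,0,-0.65],[0,0,0,0,0,0,-0.7],[0,0,0,0,0,0,-0.8],[0,0,0,0,0,0,-0.9],[0,0,0,0,0,0,-1],[0,0,0,0,0,0,-1],[0,0,0,0,0,0,-1]],
])

```text
time_s: 70.67
position: [0.5159, -0.3756, 0.0355]
tcp_rot: [[0.5, 0.866, 0.0], [0.866, -0.5, 0.0], [0.0, 0.0, -1.0]]
force: [-0.5, 0.3, 1.3]
opening: 0.991
grasp_force: 0.0
```

>>> carry_out([
  [[0,0,-0.04,0,0,0,-1],[0,0,-0.1,0,0,0,-1],[0,0,-0.19,0,0,0,-1],[0,0,-0.3,0,0,0,-1],[0,0,-0.42,0,0,0,-1],[0,0,-0.55,0,0,0,-1],[0,0,-0.68,0,0,0,-1],[0,0,-0.8,0,0,0,-1],[0,0,-0.9,0,0,0,-1],[0,0,-0.95,0,0,0,-1]],
])

```text
time_s: 71.5
position: [0.5169, -0.3767, 0.1821]
tcp_rot: [[0.5, 0.866, 0.005], [0.866, -0.5, -0.004], [-0.001, 0.006, -1.0]]
force: [0.6, -0.4, -0.9]
opening: 0.999
grasp_force: 0.0
```

>>> carry_out([
  [[-0.06,-0.08,-0.04,0,0,0,-1],[-0.14,-0.18,-0.1,0,0,0,-1],[-0.22,-0.28,-0.15,0,0,0,-1],[-0.3,-0.38,-0.2,0,0,0,-1],[-0.38,-0.48,-0.25,0,0,0,-1],[-0.46,-0.58,-0.3,0,0,0,-1],[-0.54,-0.68,-0.35,0,0,0,-1],[-0.6,-0.76,-0.38,0,0,0,-1],[-0.64,-0.8,-0.4,0,0,0,-1],[-0.64,-0.8,-0.4,0,0,0,-1]],
])

```text
time_s: 72.33
position: [0.3619, -0.3991, 0.2385]
tcp_rot: [[0.502, 0.865, -0.0], [0.865, -0.502, -0.0], [-0.0, 0.0, -1.0]]
force: [1.0, -0.6, 0.1]
opening: 1.001
grasp_force: 0.0
```

```bash
python3 - <<'E'
from h import *
s=telemetry.read_state();print(s["time_s"],s["position"],s["force"])
t=snap("top","top12");a=snap("side","s12")
print([locate("top",t,c,.08) for c in("yellow","blue","red")])
cv2.imwrite("pics/m12.png",np.hstack([t[80:440,120:520],a[120:480,140:540]]))
E
```

```text
72.3333 [ 0.3619 -0.3991  0.2385] [ 0.9878 -0.6411  0.1155]
[[(0.5632, -0.2907, 29, np.int32(444), [445.0, 207.0]), (0.5248, 0.0001, 39, np.int32(542), [322.0, 221.0])], [(0.6099, -0.2075, 29, np.int32(424), [410.0, 188.0]), (0.5588, 0.6979, 23, np.int32(226), [22.0, 204.0]), (0.1998, 0.2651, 16, np.int32(128), [201.0, 362.0])], [(0.7718, 0.1184, 28, np.int32(296), [275.0, 123.0]), (0.5163, -0.3732, 29, np.int32(442), [481.0, 227.0])]]
```

View pics/m12.png

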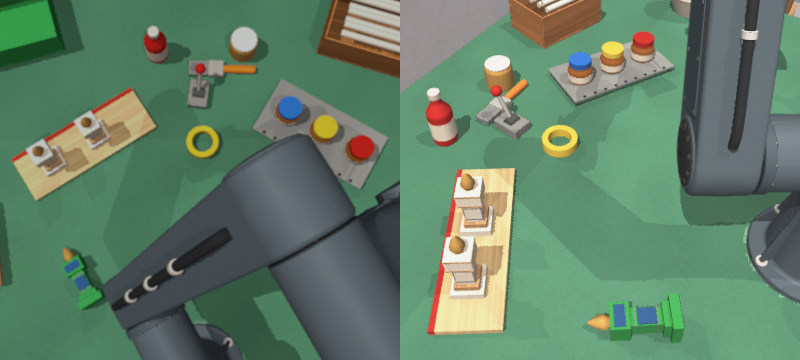

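The final views show both towers standing square on the board, plaques towards the red edge, and the three jars upright on the stand. The lever is over to the far side and the distractors are where they were. I'm handing in.

```bash
python3 -c "
from rig import job
print(job.hand_in())"
```

```text
the job is handed in; nothing more can be done
None
```

Job handed in at about 72 s: both models are upright on the board with plaques to the red edge, all three jars are upright on the stand, and the fan lever was pushed fully over after the models were standing; no verdict was returned.

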